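Free a brake block from a cam lock of unknown hand

TASK

Unload the finished brake block: find out by feel which way the lever of the cam lock gives (some of these locks are left-handed, some right-handed, and nothing shows which), never forcing it against its sprung hub the wrong way, and swing it that way to the end of its travel so that the keeper finger swings clear of the block. Then lift the block out and set it down, without dropping it, flat between the rails of the aluminium cradle, leaving the lever open and the other things on the bench where they lie.

Things in the scene. Friction and masses are not known exactly. Their poses are not given: they have to be found in the camera images.
- fixture: Fixed steel clamping fixture; origin on the bench under the lever's pivot, x away from the robot, y left, z up. Its grey housing, 130 mm wide, has a face sloping 35 deg towards the robot (-x) that bears the lever. To the left is the block's nest (block centre x -20, y 180 mm): floor 20 mm high, side guides 8 mm above it, an end stop at the +y end, 60 mm above the bench.
- guard_edge (a point): Middle of the lower front edge of the fixture's level guard (clear sheet in an aluminium frame) over the lever, 187 mm above the bench. Fixture axes. The guard is 13 mm thick, reaches 173 mm back (+x) and 85 mm to each side, on two posts at its rear. The lever can be reached only from the robot's side, the tool leaning back about 35 deg.
- keeper_tip (a point): Underside of the tip of the keeper, a flat steel finger 18 mm wide, 12 mm thick that reaches 37 mm (to this point) from a 28 mm round post; the post stands 80 mm to -y of the block centre, keeper top 91 mm above the bench. While locked it points along +y and hangs 12 mm over the block's -y end, 3 mm above it: the block cannot be lifted. Fully open it points sideways, clear of the block.
- lever_axis (a point): Point of the lever's pivot axis on the sloping face, 85 mm above the bench. z is the pivot axis (out of the face, 35 deg from vertical, towards the robot), x up the slope, y to the fixture's left. Does not move.
- lever_grip (a point): Middle of the graspable part of the lever's black handle pin, a cylinder 20 mm in diameter and 52 mm long parallel to the pivot axis. The point is 85 mm from that axis, 50 mm out from the sloping face, 22 mm below the pin's free end, 30 mm above the flat lever arm. The lever starts pointing down the slope to the robot. Axes as lever_axis, turning with the lever.
- lock (a joint): Angle of the lock's shaft (rad): 0 locked, range +-0.9, positive counter-clockwise seen from outside (the pin goes to the fixture's -y). It opens one way only, unknown, new each episode; the other way it stops within 0.15 rad. Friction 0.3 N m (4 N at the pin, 6 N if gripped firmly); it stays where left. The keeper turns 1.8 times as far, the same way; fully open is 0.8 to 0.9 either way.
- lever (a joint): Twist of the lever against its sprung overload hub (rad), same sign as lock; the lever's own angle is lock + lever. Spring 5 N m/rad (0.7 N at the pin per mm of pin travel), 0 when let go, about 0.06 while the lock turns freely. Beyond 0.25 either way (about 15 N at the pin) the hub is ruined.
- block_center (a point): Centre (half-way up) of the brake block in the nest: dark composite on a steel back plate (underneath), 46 mm (x) by 110 mm (y) by 56 mm (z), about 0.57 kg; a 22 mm wide, 10 mm deep groove runs along x across the middle of its top. Grip it across its 46 mm width from above; either way round is good.
- cradle_floor (a point): Centre of the floor of the aluminium cradle, fixed to the bench, 8 mm above it. Its channel is 126 mm long (x axis) and 56 mm wide (y axis) inside rails 10 mm thick and 8 mm high, all round. The block's 110 mm length goes along x.
- torque_adapter: Bystander: silver torque adapter standing upright, 38 mm across, 59 mm high, origin under it.
- shim: Bystander: flat orange U-shaped shim, 70 x 60 x 5 mm, origin under its centre.
- key_1: Bystander: galvanized retaining key, 136 x 36 x 12 mm, lying flat along its x, origin under it.
- key_2: Bystander: a second, like key_1.
- wrench: Bystander: steel wrench lying flat along its x.
- worn_block: Bystander: worn brake block, like the other but only 40 mm high, lying away from the fixture; origin under it.
- paste_jar: Bystander: white jar with steel lid, 60 mm across, 70 mm high, origin under it.
There are look-alikes about, which are no part of the job. What is shaped like the part that bears block_center but red or turquoise is not meant.

How it is judged:
By the outcome, as a careful person would: the job done as asked, in the order asked, and still so for the second after the job is handed in, with the robot touching nothing.
It also fails if it takes over 61 s, if anything falls off the work surface, if the arm or the gripper's body presses on something with over 40 N, if the wrist force passes 120 N, or if a joint passes its speed limit or range.

ROBOT

A 7-joint arm with a two-finger parallel gripper is mounted at the origin on the work surface. World frame = base frame: x ahead of the robot, y to its left, z up, the work surface at z = 0. Lengths are in m, angles in rad, forces in N, time in s.
With the tool pointing down it reaches from about 0.425 to 0.925 m from the base axis. Payload 6.8 kg.
Tool frame: the origin (TCP) lies midway between the tips of the shut fingers; the grasp point (between the pads) lies 19 mm behind it; z points along the fingers, y is the line along which they close (so a half turn about z gives the same grasp; the last joint's range is limited). The gripper opens to 85 mm and grips with 20 to 120 N. Pads are 22 mm wide; open, the fingers measure 114 mm over their backs; the gripper's body (76 mm by 85 mm) begins 54 mm behind the grasp point. The pads swing forward as they close: fully open they stand 13 mm farther back than shut.
Start: joints at [1.235, 0.477, 0.022, 1.555, -0.011, 1.109, -0.083], TCP at [0.152, -0.658, 0.231] pointing down, gripper open.
Joint ranges: [-2.96, 2.96], [-0.34, 2.1], [-1.41, 1.46], [0.24, 2.44], [-1.37, 4.51], [0.17, 1.92], [-2.96, 2.96]. Speed limits (rad/s): [2.39, 2.39, 3.14, 3.14, 3.14, 3.14, 3.14].

INTERFACE

Orientations are given as a unit quaternion [w, x, y, z].
In Python, from station import * gives the robot as it stands. The module is installed in compiled form; this text tells all that it offers.
- The arm moves only by the shell command python3 -m jog 'ROWS' [OPENING] [FORCE]. ROWS is JSON, a list of rows, each an object of numbers: "x", "y", "z": the shift along the tool's x, y, z in m; "ax", "ay", "az": the turn, a rotation vector about the tool's x, y, z in rad. In form: [{"x": .., "y": .., "z": .., "ax": .., "ay": .., "az": ..}, ...]. A call has 1 to 12 rows; each row is the pose to reach, as a shift and turn from the pose commanded when the call began, along the tool's axes at that moment; what a row does not reach only later rows make up. A row lasts 1/10 s, in which the tool goes at most 50 mm and 8.59 degrees, less where a joint would pass 70% of its speed; a pose out of reach is approached as far as the arm can. A call with a gripper value outside its range is refused whole. OPENING is the opening, from 0 (shut) to 1 (fully open), set as the call begins (- or left out, the last holds). The fingers move at their own pace and stop on an object; FORCE is the grip in N (left out, the last holds). Time passes only in rows, so rows that repeat a pose let the fingers close. It gives the time, the measured TCP pose, the force, the opening and the grip force at its end, in the units of the state.
- get_obs(): the state, without advancing time (a new reading comes with each control period).
- read_camera(name): name is "scene" or "top" or "wrist"; returns the picture (400x640x3 uint8, red, green, blue); there is no depth.
- camera_params(name): a dict with "K" (3x3 intrinsics, pixels), "origin" and "attitude" of the camera in the world. Camera axes: x right, y up, looking along -z (the intrinsics and any distortion apply to the point x, -y, -z); pixel columns grow to the right and rows downward; lengths in m; the calibration is good to about 2 mm. A picture is of the moment at which its call begins: read the wrist's pose just before it. camera_params takes no time and is no camera call; for the wrist camera it gives the pose at the moment of the call.
- hand_in(): hands the job in; it is judged then, once.
The state is a dict: "t": time; "q": joint angles; "joint_vel": joint speeds; "joint_torque": joint torques, N m; "eef_pos": TCP position; "tool_rot": TCP orientation; "contact_force": force on the tool from outside, world axes, zero at the start; "torque": the same for the moment, N m; "gripper_width": opening from 0.0 (shut) to 1.0 (fully open); "grasp_force": force on a finger pad.
Only numpy, scipy, OpenCV 4.12 (cv2) and the standard library are available. Lean on these libraries where they do the work, as an engineer would, in place of code of your own. Each camera call takes 0.05 s, during which the arm holds its last target. There are 200 camera calls.

## Working session

There is one attempt and no reset: what is moved stays moved. The work goes in short steps, Python scripts to look and compute and a shell command to move; the robot and the scene stay as the last step left them, time stands still between calls to the robot, and variables do not carry over. Pictures are saved under pics/ and viewed, at most 10 in all, crops included, and the job is handed in when it is done.

```bash
mkdir -p pics
python3 - <<'E'
from station import *
import cv2
o=get_obs();print(o)
for n in("scene","top"):
    p=camera_params(n);print(n,p);cv2.imwrite(f"pics/{n}0.png",read_camera(n)[...,::-1])
E
```

```text
{'t': 0.0, 'q': array([ 1.23493356,  0.47780685,  0.02236168,  1.55645803, -0.01151322,
        1.10930851, -0.08311059]), 'joint_vel': array([-0.00168597, -0.00066993, -0.00047187,  0.00107458,  0.00077621,
        0.00055485, -0.00017539]), 'joint_torque': array([-1.04982093e-03, -5.96454155e+01,  1.60773374e+00, -2.81196588e+01,
        1.24791704e-02,  9.35071061e-03,  4.14354042e-05]), 'eef_pos': array([ 0.152254  , -0.65698937,  0.23031885]), 'tool_rot': array([-9.09897461e-04,  9.93522915e-01,  1.13628165e-01, -1.72759217e-04]), 'contact_force': array([-0.0848283 ,  0.56441461, -0.65684267]), 'torque': array([0.02500368, 0.00999496, 0.06098824]), 'grasp_force': 0.0, 'gripper_width': 0.997999868062192}
scene {'K': array([[405.02634374,   0.        , 313.94927142],
       [  0.        , 405.02634374, 199.30697285],
       [  0.        ,   0.        ,   1.        ]]), 'origin': array([ 1.30868489, -0.29017542,  0.832974  ]), 'attitude': array([0.72116319, 0.33818724, 0.25827622, 0.54666849])}
top {'K': array([[368.47626233,   0.        , 321.84655424],
       [  0.        , 368.47626233, 207.38015298],
       [  0.        ,   0.        ,   1.        ]]), 'origin': array([ 0.35570913, -0.06797837,  0.99213288]), 'attitude': array([ 0.71142321,  0.06118298, -0.06394631, -0.69716894])}
```

View pics/scene0.png

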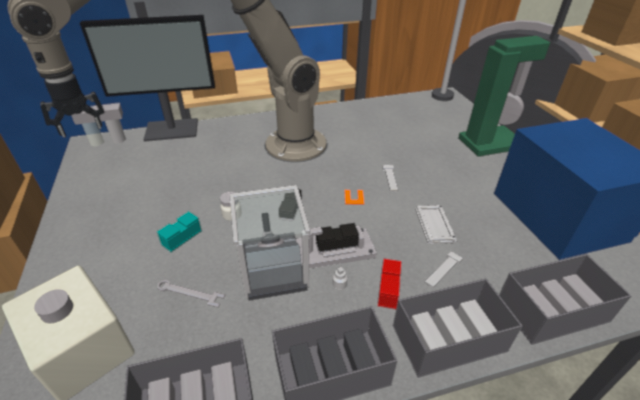

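View pics/top0.png

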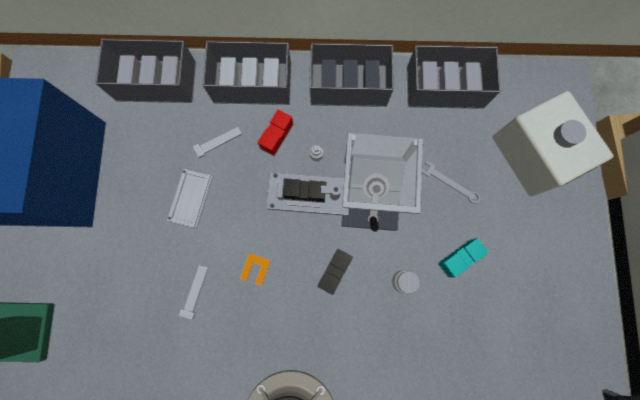

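The top view shows the fixture at (383,175) under its guard, the lever pin at (374,222), the dark block in the nest at (304,190) and the cradle at (190,197). There are four block-shaped candidates:
- **(304,190):** dark, in the nest under the keeper. This one fits the description.
- **(335,271):** the worn block, dark and lying loose.
- **(276,132) red and (465,258) turquoise:** decoys.

I'll confirm with an enlarged crop.

```bash
cat > h.py <<'E'
from station import *
import numpy as np, cv2
from scipy.spatial.transform import Rotation as R
def rot(q): return R.from_quat(np.r_[q[1:],q[0]])
def ray(p,u,v):
    K=p["K"];d=np.array([(u-K[0,2])/K[0,0],-(v-K[1,2])/K[1,1],-1]);return p["origin"],rot(p["attitude"]).apply(d)
def onz(p,u,v,z):
    o,d=ray(p,u,v);return o+d*(z-o[2])/d[2]
def proj(p,X):
    c=rot(p["attitude"]).inv().apply(np.atleast_2d(X)-p["origin"]);K=p["K"]
    return np.c_[K[0,2]+K[0,0]*c[:,0]/-c[:,2],K[1,2]-K[1,1]*c[:,1]/-c[:,2]]
E
python3 - <<'E'
import cv2,numpy as np
t=cv2.imread("pics/top0.png");s=cv2.imread("pics/scene0.png")
a=cv2.resize(t[125:240,160:430],(800,341),interpolation=cv2.INTER_CUBIC)
b=cv2.resize(s[180:305,225:465],(490,255),interpolation=cv2.INTER_CUBIC)
b=cv2.copyMakeBorder(b,0,0,0,310,cv2.BORDER_CONSTANT)
cv2.imwrite("pics/c1.png",np.vstack([a,b]))
E
```

```text
(no output)
```

View pics/c1.png

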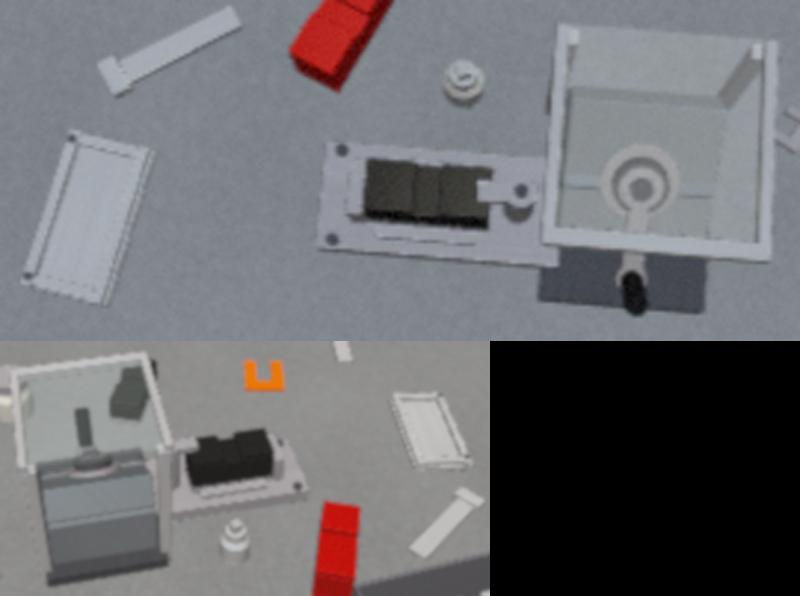

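The enlarged crop confirms the target: the dark block with the keeper finger over its -y end, top-face corners about (367,159), (495,168) and (365,212). Cradle outer corners are (72,132), (153,150), (103,303) and (23,282), and the pin's free end is near (635,303). Next I'll work out the poses and check them against other features.

```bash
cat > m.py <<'E'
from h import *
from scipy.optimize import least_squares
p=camera_params("top")
C=lambda a:[(160+(u+.5)/2.963-.5,125+(v+.5)/2.965-.5) for u,v in a]
cr=np.array([onz(p,*c,.016) for c in C([(72,132),(153,150),(103,303),(23,282)])])
print("cradle",cr.mean(0)); print([np.linalg.norm(cr[i]-cr[i-1]).round(4) for i in range(4)])
e=cr[0]-cr[3]+cr[1]-cr[2];print("cradle yaw",np.degrees(np.arctan2(e[1],e[0])))
# fixture: block top corners, pin free end, guard width
s35,c35=np.sin(np.radians(35)),np.cos(np.radians(35))
n=np.array([-s35,0,c35]);up=np.array([c35,0,s35])
piv=np.array([0,0,.085])
M=np.array([[.003,.235,.076],[.003,.125,.076],[-.043,.235,.076],piv-.085*up+.072*n])
px=np.array(C([(367,159),(495,168),(365,212),(635,299)]))
W=lambda q,X:np.c_[R.from_euler('z',q[2]).apply(X)]+[q[0],q[1],0]
f=least_squares(lambda q:(proj(p,W(q,M))-px).ravel(),[.45,-.2,0])
q=f.x;print("fixture",q[:2],np.degrees(q[2]),"res",f.fun.round(2))
g=np.array([onz(p,*c,.2) for c in C([(545,243),(772,258),(776,42),(558,24)])])
print("guard",R.from_euler('z',-q[2]).apply(g-[q[0],q[1],0]).round(3))
np.save("fix.npy",q)
def show(nm,X,name): print(name,X.round(4))
print("block",W(q,[[-.02,.18,.048]])[0].round(4),"grip",W(q,[piv-.085*up+.05*n])[0].round(4),"piv",W(q,[piv])[0].round(4))
ps=camera_params("scene");print("scene px pin end, block corners",proj(ps,W(q,M)).round(1))
o=get_obs();print(o["eef_pos"],rot(o["tool_rot"]).as_matrix().round(3))
E
python3 m.py
```

```text
cradle [0.55034866 0.28791018 0.016     ]
[np.float64(0.1441), np.float64(0.0775), np.float64(0.1466), np.float64(0.0755)]
cradle yaw -13.249118129171068
fixture [ 0.58279196 -0.20490231] -1.7958069012334361 res [-0.1   0.09 -0.39 -0.75 -0.68 -0.22  1.13  0.79]
guard [[-0.085  0.085  0.2  ]
 [-0.088 -0.082  0.2  ]
 [ 0.08  -0.085  0.2  ]
 [ 0.085  0.082  0.2  ]]
block [ 0.5684 -0.0244  0.048 ] grip [ 0.4845 -0.2018  0.0772] piv [ 0.5828 -0.2049  0.085 ]
scene px pin end, block corners [[358.2 232.4]
 [318.2 239.5]
 [352.8 221. ]
 [263.8 213.6]]
[ 0.15231057 -0.65705592  0.23042108] [[ 0.974  0.226 -0.   ]
 [ 0.226 -0.974  0.002]
 [-0.    -0.002 -1.   ]]
```

```bash
cat > go.py <<'E'
from h import *
q=np.load("fix.npy");s,c=np.sin(np.radians(35)),np.cos(np.radians(35))
F=R.from_euler('z',q[2]);T0=np.r_[q[:2],0]
n=np.array([-s,0,c]);up=np.array([c,0,s])
def pin(th,back=0):
    """TCP pose for lever angle th, grasp at pin, retracted by back along the tool"""
    Rl=F*R.from_matrix(np.c_[up,[0,1,0],n])*R.from_euler('z',th)
    g=T0+F.apply([0,0,.085])+Rl.apply([-.085,0,.05])
    Rt=Rl*R.from_matrix(np.diag([1.,-1,-1]))
    return g+Rt.apply([0,0,.019-back]),Rt
def rel(P,Rt):
    o=get_obs();Rc=rot(o["tool_rot"])
    d=Rc.inv().apply(P-o["eef_pos"]);r=(Rc.inv()*Rt).as_rotvec()
    print("shift mm",(d*1000).round(1),"turn",r.round(4),"| t",round(o["t"],2),"pos",o["eef_pos"].round(4),"F",o["contact_force"].round(2))
E
python3 -c "
from go import *
rel(*pin(0,.11))"
```

```text
shift mm [ 376.  -381.7   79.3] turn [-0.0807  0.6077  0.2505] | t 0.1 pos [ 0.1523 -0.6571  0.2304] F [-0.25 -0.14  0.12]
```

```bash
python3 -m jog '[{"x":0.376,"y":-0.3817,"z":0.0793,"ax":-0.0807,"ay":0.6077,"az":0.2505},{"x":0.376,"y":-0.3817,"z":0.0793,"ax":-0.0807,"ay":0.6077,"az":0.2505},{"x":0.376,"y":-0.3817,"z":0.0793,"ax":-0.0807,"ay":0.6077,"az":0.2505},{"x":0.376,"y":-0.3817,"z":0.0793,"ax":-0.0807,"ay":0.6077,"az":0.2505},{"x":0.376,"y":-0.3817,"z":0.0793,"ax":-0.0807,"ay":0.6077,"az":0.2505},{"x":0.376,"y":-0.3817,"z":0.0793,"ax":-0.0807,"ay":0.6077,"az":0.2505},{"x":0.376,"y":-0.3817,"z":0.0793,"ax":-0.0807,"ay":0.6077,"az":0.2505},{"x":0.376,"y":-0.3817,"z":0.0793,"ax":-0.0807,"ay":0.6077,"az":0.2505},{"x":0.376,"y":-0.3817,"z":0.0793,"ax":-0.0807,"ay":0.6077,"az":0.2505},{"x":0.376,"y":-0.3817,"z":0.0793,"ax":-0.0807,"ay":0.6077,"az":0.2505},{"x":0.376,"y":-0.3817,"z":0.0793,"ax":-0.0807,"ay":0.6077,"az":0.2505},{"x":0.376,"y":-0.3817,"z":0.0793,"ax":-0.0807,"ay":0.6077,"az":0.2505}]' 1 20; python3 -c "
from go import *
rel(*pin(0,.11))"
```

```text
t: 1.3
eef_pos: [0.4357, -0.1946, 0.1591]
tool_rot: [-0.001, 0.954, -0.005, 0.299]
contact_force: [-0.4, -1.4, -0.5]
gripper_width: 0.998
grasp_force: 0.0
shift mm [-6.9  5.6  4.1] turn [-0.0159  0.0046  0.0154] | t 1.3 pos [ 0.4357 -0.1946  0.1591] F [-0.43 -1.38 -0.49]
```

```bash
python3 -m jog '[{"x":0},{"x":0}]'
python3 - <<'E'
from go import *
rel(*pin(0,.11))
p=camera_params("wrist");im=read_camera("wrist");cv2.imwrite("pics/w1.png",im[...,::-1])
A=T0+F.apply([0,0,.085]);Rl=F*R.from_matrix(np.c_[up,[0,1,0],n])
print(proj(p,A+Rl.apply([[-.085,0,.05],[-.085,0,.072],[-.085,0,.02]])).round(1),p["origin"],p["K"][0,0])
E
```

```text
shift mm [-6.9  5.6  4.1] turn [-0.0159  0.0046  0.0154] | t 1.3 pos [ 0.4357 -0.1946  0.1591] F [-0.43 -1.38 -0.49]
[[326.9 209.4]
 [327.1 218.6]
 [326.6 199. ]] [ 0.41068652 -0.19603761  0.31429991] 314.5879843912388validation failed for argument at $[0]...
```

View pics/w1.png

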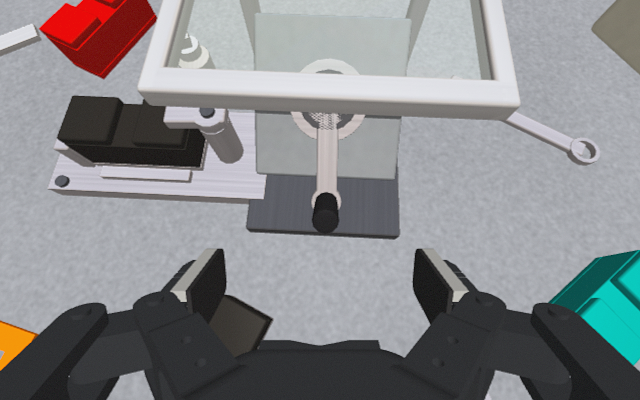

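The wrist view shows the pin's free end at (325,218), against a prediction of (327,218.6), so the fixture pose is good to about 2 mm. I'll move onto the pin.

```bash
python3 -m jog '[{"x":-0.007,"y":0.0055,"z":0.005,"ax":-0.016,"ay":0.0045,"az":0.015},{"x":-0.007,"y":0.0055,"z":0.03,"ax":-0.016,"ay":0.0045,"az":0.015},{"x":-0.007,"y":0.0055,"z":0.06,"ax":-0.016,"ay":0.0045,"az":0.015},{"x":-0.007,"y":0.0055,"z":0.09,"ax":-0.016,"ay":0.0045,"az":0.015},{"x":-0.007,"y":0.0055,"z":0.112,"ax":-0.016,"ay":0.0045,"az":0.015},{"x":-0.007,"y":0.0055,"z":0.112,"ax":-0.016,"ay":0.0045,"az":0.015},{"x":-0.007,"y":0.0055,"z":0.112,"ax":-0.016,"ay":0.0045,"az":0.015}]' 1 20; python3 -c "
from go import *
rel(*pin(0,0))"
```

```text
t: 2.05
eef_pos: [0.4933, -0.2331, 0.1086]
tool_rot: [-0.012, 0.963, -0.019, 0.269]
contact_force: [0.2, -0.2, -0.4]
gripper_width: 1.001
grasp_force: 0.0
shift mm [-23.8 -29.4  41.6] turn [-0.0294  0.0664 -0.0176] | t 2.05 pos [ 0.4933 -0.2331  0.1086] F [ 0.2 -0.2 -0.4]
```

```bash
python3 -m jog '[{"x":0.0,"y":0.0,"z":0.0,"ax":0.0,"ay":0.0,"az":0.0},{"x":0.0,"y":0.0,"z":0.0,"ax":0.0,"ay":0.0,"az":0.0}]' 1 20; python3 -c "
from go import *
rel(*pin(0,0));print(get_obs()['q'].round(3),get_obs()['joint_vel'].round(3))"
```

```text
t: 2.25
eef_pos: [0.4933, -0.2318, 0.1094]
tool_rot: [-0.013, 0.963, -0.018, 0.27]
contact_force: [0.8, 0.3, 0.2]
gripper_width: 0.999
grasp_force: 0.0
shift mm [-24.2 -28.1  42.4] turn [-0.0303  0.0654 -0.0158] | t 2.25 pos [ 0.4933 -0.2318  0.1094] F [0.77 0.27 0.16]
[ 0.72   0.327 -0.278  2.306 -1.366  0.17   0.191] [-0.006 -0.005 -0.005 -0.004 -0.     0.002 -0.002]
```

Joints 5 and 6 are at their limits, so I need a different arm branch. I'll back out, gather a few joint/pose samples and identify the kinematics by a linear fit.

```bash
cat > log.py <<'E'
import json,sys
from station import *
o=get_obs();json.dump([list(map(float,o[k])) for k in("q","eef_pos","tool_rot")],open("s.jsonl","a"));open("s.jsonl","a").write("\n");print(o["q"].round(3))
E
python3 log.py; python3 -m jog '[{"x":0.0,"y":0.0,"z":-0.05,"ax":0.0,"ay":0.0,"az":0.0},{"x":-0.02,"y":0.0,"z":-0.1,"ax":0.0,"ay":-0.15,"az":0.0},{"x":-0.05,"y":0.0,"z":-0.15,"ax":0.0,"ay":-0.3,"az":0.0}]' >/dev/null; python3 log.py; python3 -m jog '[{"x":0.0,"y":0.03,"z":-0.05,"ax":0.0,"ay":-0.1,"az":0.1},{"x":0.0,"y":0.06,"z":-0.1,"ax":0.1,"ay":-0.2,"az":0.2}]' >/dev/null; python3 log.py
python3 - <<'E'
import json,itertools
from h import *
S=[json.loads(l) for l in open("s.jsonl") if l.strip()]
S.append([[1.23493356,0.47780685,0.02236168,1.55645803,-0.01151322,1.10930851,-0.08311059],[0.152254,-0.65698937,0.23031885],[-9.09897461e-04,9.93522915e-01,1.13628165e-01,-1.72759217e-04]])
ax=['z','y','z','y','z','y','z'];best=[]
for sg in itertools.product([1,-1],repeat=7):
    if sg[1]<0: continue
    Rs=[]
    for q,_,t in S:
        r=R.identity()
        for a,s,v in zip(ax,sg,q): r=r*R.from_euler(a,s*v)
        Rs.append((r,rot(t)))
    for b in (0,np.pi/2,np.pi,-np.pi/2):   # base turn; tool turn must be constant
        k=[(R.from_euler('z',b)*r).inv()*t for r,t in Rs]
        m=R.concatenate(k).mean();e=max((m.inv()*x).magnitude() for x in k)
        best.append((e,sg,b,m.as_rotvec().round(3)))
for b in sorted(best,key=lambda x:x[0])[:4]:print(b)
E
```

```text
[ 0.72   0.327 -0.278  2.306 -1.366  0.17   0.191]
[ 0.361  0.134  0.149  2.299 -0.703  0.426 -0.474]
[ 0.332  0.112  0.3    2.123 -0.451  0.79  -0.778]
(8.271199200571032e-09, (-1, 1, -1, 1, -1, 1, -1), 0, array([-0.   , -0.   ,  1.571]))
(0.4594706405083701, (-1, 1, -1, 1, -1, 1, -1), 1.5707963267948966, array([-0.577, -0.378,  2.987]))
(0.45947065035424217, (-1, 1, -1, 1, -1, 1, -1), -1.5707963267948966, array([0.379, 0.249, 0.076]))
(0.46354115822061165, (1, 1, 1, 1, 1, 1, 1), 0, array([ 0.075, -0.075, -1.571]))
```

```bash
cat > kin.py <<'E'
import json
from go import *
ax='zyzyzyz';sg=[-1,1,-1,1,-1,1,-1]
lo=np.array([-2.96,-.34,-1.41,.24,-1.37,.17,-2.96]);hi=np.array([2.96,2.1,1.46,2.44,4.51,1.92,2.96])
def frames(q):
    r=R.identity();o=[r]
    for a,s,v in zip(ax,sg,q): r=r*R.from_euler(a,s*v);o.append(r)
    return o
def cols(q):
    f=frames(q);c=[np.array([0,0,1.])]
    for i in (2,3,4,5,6): M=f[i].as_matrix();c+= [M[:,0],M[:,2]] if i in(2,4,6) else [M[:,0]]
    return np.array(c).T
try: L=np.load("L.npy")
except Exception:
    S=[json.loads(l) for l in open("s.jsonl") if l.strip()]
    S.append([[1.23493356,0.47780685,0.02236168,1.55645803,-0.01151322,1.10930851,-0.08311059],[0.152254,-0.65698937,0.23031885],0])
    A=np.vstack([cols(s[0]) for s in S]);b=np.hstack([s[1] for s in S])
    L,_,rk,_=np.linalg.lstsq(A,b,rcond=None);print("L",L.round(4),rk,"res",abs(A@L-b).max());np.save("L.npy",L)
def fk(q): return cols(q)@L, frames(q)[-1]*R.from_euler('z',np.pi/2)
from scipy.optimize import least_squares
def ik(P,Rt,q0,w=.003,ref=None):
    ref=q0 if ref is None else ref
    def f(q):
        p,r=fk(q);return np.r_[(p-P)*10,(Rt.inv()*r).as_rotvec()*3,w*(q-ref)]
    s=least_squares(f,np.clip(q0,lo+.02,hi-.02),bounds=(lo+.01,hi-.01));p,r=fk(s.x)
    return s.x,np.linalg.norm(p-P),(Rt.inv()*r).magnitude()
E
python3 - <<'E'
from kin import *
rng=np.random.default_rng(0);flip=R.from_euler('z',np.pi)
for th in(0,.85,-.85):
  for fl in(0,1):
    P,Rt=pin(th); Rt=Rt*flip if fl else Rt
    out=[]
    for k in range(40):
        x,e,a=ik(P,Rt,rng.uniform(lo,hi),w=1e-5)
        if e<1e-3 and a<.01: out.append(np.r_[min((x-lo).min(),(hi-x).min()),x])
    out=sorted(out,key=lambda v:-v[0])[:4]
    print(th,fl);print(np.array(out).round(2))
E
```

```text
L [ 0.1743 -0.1307  0.5641  0.0765 -0.0445  0.4003 -0.0059 -0.0812  0.3358] 9 res 0.05732412211977522
0 0
[[ 0.1  -0.1   0.43  0.44  2.34  4.13  0.37  0.74]
 [ 0.1  -0.11  0.43  0.45  2.34  4.13  0.37  0.74]
 [ 0.07  0.35  0.4   0.02  2.29  4.13  0.24  0.87]
 [ 0.03 -0.4   0.5   0.74  2.41  4.12  0.5   0.66]]
0 1
[[ 0.08 -0.21  0.45  0.54  2.36  4.12  0.41 -2.43]
 [ 0.08 -0.21  0.45  0.55  2.36  4.12  0.41 -2.43]
 [ 0.06 -0.28  0.46  0.62  2.38  4.12  0.44 -2.45]
 [ 0.06  0.41  0.4  -0.03  2.28  4.13  0.23 -2.25]]
0.85 0
[[ 0.15 -0.18  0.5   0.66  2.29  4.35  0.5   1.4 ]
 [ 0.14 -0.22  0.51  0.71  2.3   4.35  0.53  1.39]
 [ 0.13 -0.25  0.52  0.74  2.31  4.34  0.54  1.39]
 [ 0.12 -0.01  0.46  0.48  2.26  4.39  0.42  1.41]]
0.85 1
[[ 0.12  0.    0.46  0.47  2.26  4.39  0.42 -1.73]
 [ 0.12  0.    0.46  0.47  2.26  4.39  0.42 -1.73]
 [ 0.09 -0.39  0.59  0.91  2.35  4.32  0.65 -1.76]
 [ 0.08  1.74  0.87 -1.05  2.35  2.1   0.25  1.35]]
-0.85 0
[[ 0.07 -0.28  0.4   0.43  2.31  4.02  0.24 -0.16]
 [ 0.07 -0.26  0.4   0.41  2.31  4.02  0.24 -0.15]
 [ 0.04 -0.65  0.48  0.8   2.4   4.05  0.39 -0.3 ]
 [ 0.04  1.46  0.65 -0.96  2.39  2.47  0.21  2.13]]
-0.85 1
[[ 0.06 -0.57  0.45  0.71  2.38  4.04  0.35  2.87]
 [ 0.06 -0.5   0.44  0.64  2.36  4.03  0.32  2.9 ]
 [ 0.05 -0.61  0.47  0.76  2.39  4.04  0.37  2.86]
 [ 0.02  1.45  0.64 -0.94  2.38  2.49  0.19 -1.04]]
```

```bash
rm -f L.npy; python3 -m jog '[{"x":0.0,"y":0.0,"z":-0.04,"ax":0.1,"ay":-0.1,"az":-0.1},{"x":0.0,"y":0.0,"z":-0.06,"ax":0.2,"ay":-0.2,"az":-0.2},{"x":0.0,"y":0.0,"z":-0.06,"ax":0.3,"ay":-0.25,"az":-0.3}]' ; python3 log.py; python3 -m jog '[{"x":0.05,"y":0.0,"z":0.0,"ax":-0.15,"ay":0.0,"az":0.1},{"x":0.1,"y":0.0,"z":0.0,"ax":-0.3,"ay":0.0,"az":0.15},{"x":0.1,"y":0.0,"z":0.0,"ax":-0.45,"ay":0.0,"az":0.2}]' >/dev/null; python3 log.py;  python3 -m jog '[{"x":0.0,"y":-0.05,"z":0.0,"ax":-0.15,"ay":0.0,"az":0.0},{"x":0.0,"y":-0.1,"z":0.0,"ax":-0.3,"ay":0.0,"az":0.0},{"x":0.0,"y":-0.1,"z":0.0,"ax":-0.4,"ay":0.1,"az":0.0}]' ; python3 log.py
python3 - <<'E'
s=open("kin.py").read()
a=s.index("def cols");b=s.index("try:")
s=s[:a]+'''def cols(q):
    f=[x.as_matrix() for x in frames(q)];c=[np.array([0,0,1.])]
    for i in (1,2,3,4,5,6): c+=[f[i][:,0],f[i][:,1 if i%2 else 2]]
    return np.array(c).T
'''+s[b:]
open("kin.py","w").write(s)
E
python3 -c "from kin import *"
```

```text
t: 3.05
eef_pos: [0.4058, -0.2729, 0.2882]
tool_rot: [-0.188, 0.976, 0.093, 0.055]
contact_force: [0.7, 0.3, -0.0]
gripper_width: 0.999
grasp_force: 0.0
[ 0.425  0.245  0.319  1.835 -0.423  1.317 -0.48 ]
[ 0.106  0.185  0.306  1.827 -0.103  1.036 -1.137]
t: 3.65
eef_pos: [0.505, -0.1598, 0.2967]
tool_rot: [0.157, 0.985, -0.017, 0.071]
contact_force: [-0.2, 0.2, -0.8]
gripper_width: 1.003
grasp_force: 0.0
[-0.212  0.073  0.215  1.993  0.367  0.968 -1.797]
L [ 2.871e-01 -0.000e+00 -3.050e-02 -0.000e+00  5.418e-01 -0.000e+00
 -3.140e-02 -0.000e+00  4.725e-01  0.000e+00 -4.000e-04 -0.000e+00
  3.270e-01] 13 res 1.5231043093422159e-09
```

Run:
```python
from kin import *
rng=np.random.default_rng(0);flip=R.from_euler('z',np.pi)
res=[]
for fl in(0,1):
    P,Rt=pin(0); Rt=Rt*flip if fl else Rt
    for k in range(60):
        x,e,a=ik(P,Rt,rng.uniform(lo,hi),w=1e-5)
        if e>5e-4 or a>.005: continue
        ok=[];mg=[min((x-lo).min(),(hi-x).min())]
        for s in(1,-1):
            y=x.copy();m=0
            for th in np.arange(.05,.96,.1):
                P2,R2=pin(s*th); R2=R2*flip if fl else R2
                y2,e,a=ik(P2,R2,y,w=3e-3,ref=y)
                if e>2e-3 or a>.02 or abs(y2-y).max()>.8: break
                y=y2;m=th;mg.append(min((y-lo).min(),(hi-y).min()))
            ok.append(m)
        res.append(np.r_[fl,ok,min(mg),x])
res=np.array(res);res=res[np.lexsort((-res[:,3],-(res[:,1]+res[:,2]).round(1)))]
print(len(res));print(res[:25].round(2))
```

```text
77
[[ 1.    0.95  0.95  0.01  0.63  0.43 -0.27  2.41  3.55  0.28 -1.61]
 [ 1.    0.95  0.95  0.01  1.49  0.98 -1.4   2.36  1.89  0.69  0.37]
 [ 0.    0.95  0.95  0.01  0.57  0.43 -0.19  2.41  3.63  0.29  1.45]
 [ 1.    0.95  0.95  0.01  0.44  0.42 -0.05  2.42  3.75  0.33 -1.84]
 [ 1.    0.95  0.95  0.01  1.47  0.91 -1.34  2.36  1.91  0.62  0.32]
 [ 1.    0.95  0.95  0.01  0.28  0.43  0.13  2.43  3.87  0.39 -1.98]
 [ 1.    0.95  0.95  0.01  0.28  0.43  0.13  2.43  3.87  0.39 -1.98]
 [ 1.    0.95  0.95  0.01  0.28  0.43  0.13  2.43  3.87  0.39 -1.98]
 [ 1.    0.95  0.95  0.01  1.48  0.94 -1.37  2.36  1.9   0.65  0.34]
 [ 0.    0.95  0.95  0.01  0.49  0.42 -0.11  2.42  3.7   0.32  1.36]
 [ 1.    0.95  0.95  0.01  1.46  0.89 -1.32  2.36  1.93  0.6   0.3 ]
 [ 1.    0.95  0.95  0.01  0.28  0.43  0.13  2.43  3.87  0.39 -1.98]
 [ 0.    0.95  0.95  0.01  0.28  0.43  0.13  2.43  3.87  0.39  1.16]
 [ 0.    0.95  0.95  0.01  0.28  0.43  0.13  2.43  3.87  0.39  1.16]
 [ 0.    0.95  0.95  0.01  0.29  0.43  0.13  2.43  3.87  0.39  1.16]
 [ 0.    0.95  0.95  0.01  0.35  0.42  0.06  2.43  3.83  0.37  1.21]
 [ 0.    0.95  0.95  0.01  0.28  0.43  0.13  2.43  3.87  0.39  1.16]
 [ 0.    0.95  0.95  0.01  0.38  0.42  0.03  2.42  3.81  0.36  1.24]
 [ 0.    0.95  0.95  0.01  0.28  0.43  0.13  2.43  3.87  0.39  1.16]
 [ 0.    0.95  0.95  0.01  0.28  0.43  0.13  2.43  3.87  0.39  1.16]
 [ 0.    0.95  0.95  0.01  0.46  0.42 -0.08  2.42  3.73  0.33  1.32]
 [ 0.    0.95  0.95  0.01  0.28  0.43  0.13  2.43  3.87  0.39  1.16]
 [ 0.    0.95  0.95  0.01  0.41  0.42 -0.01  2.42  3.78  0.34  1.27]
 [ 0.    0.95  0.95  0.01  0.28  0.43  0.13  2.43  3.87  0.39  1.16]
 [ 0.    0.95  0.95  0.01  0.29  0.43  0.13  2.43  3.87  0.39  1.16]]
```

```bash
cat > plan.py <<'E'
from kin import *
flip=R.from_euler('z',np.pi)
def goal(th,back,q0=[.4,.42,0,2.35,3.75,.37,-1.9],w=3e-3):
    P,Rt=pin(th,back);return ik(P,Rt*flip,np.array(q0),w=w)
def rows(qg,N,k,every=1,qc=None):
    """joint-space line from the current q to qg in N steps: poses of the first k, as shift/turn in the tool frame"""
    qc=get_obs()["q"] if qc is None else qc;p0,r0=fk(qc)
    for i in range(every,k+1,every):
        p,r=fk(qc+(qg-qc)*i/N);d=r0.inv().apply(p-p0);v=(r0.inv()*r).as_rotvec()
        print(i,"xyz",d.round(3),"a",v.round(2),"| tcp",p.round(3),"tz",r.as_matrix()[:,2].round(2))
E
python3 - <<'E'
from plan import *
g=goal(0,.13);print(g);np.save("g.npy",g[0])
rows(g[0],26,26)
E
```

```text
(array([ 1.17836376,  0.20637776, -0.70253026,  2.43      ,  4.5       ,
        0.18      , -2.48033209]), np.float64(0.03007063641165487), 0.05527835252468273)
1 xyz [0.006 0.045 0.009] a [-0.12  0.03 -0.06] | tcp [ 0.51  -0.205  0.303] tz [ 0.16 -0.42 -0.89]
2 xyz [0.014 0.086 0.013] a [-0.23  0.07 -0.12] | tcp [ 0.516 -0.245  0.313] tz [ 0.2  -0.52 -0.83]
3 xyz [0.025 0.122 0.013] a [-0.34  0.1  -0.19] | tcp [ 0.524 -0.28   0.325] tz [ 0.24 -0.6  -0.77]
4 xyz [0.036 0.154 0.01 ] a [-0.44  0.13 -0.27] | tcp [ 0.534 -0.31   0.339] tz [ 0.28 -0.66 -0.7 ]
5 xyz [0.05  0.18  0.006] a [-0.53  0.17 -0.35] | tcp [ 0.545 -0.333  0.354] tz [ 0.33 -0.71 -0.62]
6 xyz [ 0.064  0.201 -0.   ] a [-0.61  0.2  -0.45] | tcp [ 0.557 -0.351  0.367] tz [ 0.39 -0.73 -0.56]
7 xyz [ 0.078  0.215 -0.006] a [-0.68  0.24 -0.54] | tcp [ 0.569 -0.363  0.38 ] tz [ 0.45 -0.75 -0.49]
8 xyz [ 0.092  0.224 -0.012] a [-0.75  0.27 -0.64] | tcp [ 0.582 -0.37   0.39 ] tz [ 0.51 -0.74 -0.43]
9 xyz [ 0.106  0.227 -0.017] a [-0.81  0.31 -0.75] | tcp [ 0.595 -0.372  0.397] tz [ 0.57 -0.72 -0.39]
10 xyz [ 0.118  0.225 -0.0
[... 1014 characters left out ...]
.064 0.058] a [-0.93  0.54 -2.13] | tcp [ 0.582 -0.24   0.272] tz [ 0.84 -0.13 -0.53]
21 xyz [0.051 0.049 0.073] a [-0.9   0.54 -2.27] | tcp [ 0.563 -0.23   0.251] tz [ 0.81 -0.09 -0.58]
22 xyz [0.027 0.036 0.087] a [-0.88  0.54 -2.4 ] | tcp [ 0.541 -0.222  0.23 ] tz [ 0.78 -0.06 -0.62]
23 xyz [0.001 0.026 0.101] a [-0.85  0.53 -2.53] | tcp [ 0.518 -0.216  0.209] tz [ 0.74 -0.03 -0.67]
24 xyz [-0.025  0.018  0.115] a [-0.82  0.51 -2.66] | tcp [ 0.494 -0.213  0.19 ] tz [ 0.7  -0.02 -0.71]
25 xyz [-0.052  0.014  0.128] a [-0.8   0.49 -2.78] | tcp [ 0.47  -0.212  0.173] tz [ 0.66 -0.01 -0.75]
26 xyz [-0.078  0.011  0.14 ] a [-0.77  0.47 -2.91] | tcp [ 0.446 -0.213  0.157] tz [ 0.62 -0.01 -0.79]
```

```bash
cat > scan.py <<'E'
from kin import *
rng=np.random.default_rng(1)
def pinp(th):
    Rl=F*R.from_matrix(np.c_[up,[0,1,0],n])*R.from_euler('z',th)
    return T0+F.apply([0,0,.085])+Rl.apply([-.085,0,.05])
def tz(lean,az):
    l,a=np.radians(lean),np.radians(az);return F.apply([np.sin(l)*np.cos(a),np.sin(l)*np.sin(a),-np.cos(l)])
def iz(P,z,q0):
    "position + tool direction only, maximise distance to limits softly"
    mid=(lo+hi)/2
    def f(q):
        p,r=fk(q);return np.r_[(p-P)*20,(r.apply([0,0,1])-z)*6,3e-4*(q-q0)]
    s=least_squares(f,np.clip(q0,lo+.06,hi-.06),bounds=(lo+.05,hi-.05));p,r=fk(s.x)
    return s.x,np.linalg.norm(p-P),np.degrees(np.arccos(min(1,r.apply([0,0,1])@z)))
if __name__=="__main__":
  for lean in(28,35):
    for az in(0,-12,-24,15):
      z=tz(lean,az)
      for br,s in(("neg",[.5,.3,-.2,2.2,-.8,.4,0]),("zero",[.3,.3,.1,2.2,0.2,.4,-1.8]),("pi",[.4,.4,0,2.3,3.6,.4,-1.8])):
        o=[]
        for th,b in((0,0),(0,.06),(0,.1),(.85,0),(-.85,0),(.85,.06),(-.85,.06)):
            o.append("%4.0f/%2.0f"%(min((np.r_[e*1000,a] for _,e,a in [iz(pinp(th)+z*(.019-b),z,np.array(s)+rng.normal(0,.2,7)*(k>0)) for k in range(3)]),key=lambda v:v[0]+v[1]).tolist().__iter__().__next__(),0))
        print(lean,az,br,o)
E
python3 scan.py
```

```text
28 0 neg ['  10/ 0', '   1/ 0', '   0/ 0', '   1/ 0', '  10/ 0', '   0/ 0', '   0/ 0']
28 0 zero ['  10/ 0', '   0/ 0', '   0/ 0', '   1/ 0', '   0/ 0', '   0/ 0', '   0/ 0']
28 0 pi ['   0/ 0', '  21/ 0', '  43/ 0', '   7/ 0', '   0/ 0', '  16/ 0', '  30/ 0']
28 -12 neg ['  14/ 0', '   0/ 0', '   0/ 0', '   6/ 0', '   0/ 0', '   0/ 0', '   0/ 0']
28 -12 zero ['   0/ 0', '   0/ 0', '   0/ 0', '   0/ 0', '   0/ 0', '   0/ 0', '   0/ 0']
28 -12 pi ['   2/ 0', '  32/ 0', '  56/ 0', '   2/ 0', '   0/ 0', '  11/ 0', '  41/ 0']
28 -24 neg ['   0/ 0', '   0/ 0', '   0/ 0', '   0/ 0', '   0/ 0', '   0/ 0', '   0/ 0']
28 -24 zero ['   0/ 0', '   0/ 0', '   0/ 0', '   0/ 0', '   0/ 0', '   0/ 0', '   0/ 0']
28 -24 pi ['   6/ 0', '  41/ 0', '  71/ 0', '   0/ 0', '   3/ 0', '   9/ 0', '  47/ 0']
28 15 neg ['   1/ 0', '   0/ 0', '   0/ 0', '   0/ 0', '   3/ 0', '   0/ 0', '   0/ 0']
28 15 zero ['   1/ 0', '   0/ 0', '   0/ 0', '   0/ 0', '   0/ 0', '   0/ 0', '   0/ 0']
28 15 pi ['   7/ 0', '  19/ 0', '  38/ 0', '  17/ 0', '   5/ 0', '  27/ 0', '  22/ 0']
35 0 neg ['  22/ 0', '  15/ 0', '  13/ 0'
[... 317 characters left out ...]
ero ['   1/ 0', '  11/ 0', '  16/ 0', '   0/ 0', '   0/ 0', '  12/ 0', '   9/ 0']
35 -12 pi ['   1/ 0', '  32/ 0', '  52/ 0', '   0/ 0', '   0/ 0', '   1/ 0', '  44/ 0']
35 -24 neg ['   2/ 0', '  13/ 0', '  18/ 0', '   0/ 0', '  24/ 0', '   0/ 0', '   7/ 0']
35 -24 zero ['   2/ 0', '  13/ 0', '  18/ 0', '   0/ 0', '   0/ 0', '   0/ 0', '   7/ 0']
35 -24 pi ['   2/ 0', '  13/ 0', '  18/ 0', '   0/ 0', '   0/ 0', '   0/ 0', '   7/ 0']
35 15 neg ['  10/ 0', '   0/ 0', '   0/ 0', '   0/ 0', '  14/ 0', '   0/ 0', '   4/ 0']
35 15 zero ['  10/ 0', '   0/ 0', '   0/ 0', '   0/ 0', '  14/ 0', '   0/ 0', '   4/ 0']
35 15 pi ['   0/ 0', '   8/ 0', '  30/ 0', '   9/ 0', '   0/ 0', '  13/ 0', '   9/ 0']
```

```bash
cat > path.py <<'E'
from scan import *
def pose(th,lean,az,back=0,dx=0):
    z=tz(lean,az);y=-F.apply([0,1,0]);y-=z*(y@z);y/=np.linalg.norm(y)
    Rt=R.from_matrix(np.c_[np.cross(y,z),y,z])
    return pinp(th)+z*(.019-back)+Rt.apply([dx,0,0]),Rt
E
python3 - <<'E'
from path import *
q0=get_obs()["q"]
for az in(-8,-14,-20):
    q=q0;print("az",az)
    for b in(.12,.1,.06,.03,0):
        q,e,a=ik(*pose(0,28,az,b),q,w=1e-3);print(b,q.round(2),(e*1e3).round(1),np.degrees(a).round(1))
    for s in(1,-1):
        y=q
        for th in(.15,.3,.45,.6,.75,.9,.95):
            y,e,a=ik(*pose(s*th,28+12*th,az),y,w=1e-3);print(s*th,y.round(2),(e*1e3).round(1),np.degrees(a).round(1))
E
```

```text
az -8
0.12 [ 0.27  0.06  0.07  2.42 -0.44  0.2  -0.86] 0.0 0.0
0.1 [-0.02  0.12  0.39  2.43 -0.82  0.18 -0.49] 0.5 0.2
0.06 [-0.03  0.24  0.41  2.41 -1.36  0.18  0.04] 2.2 0.8
0.03 [ 0.07  0.31  0.3   2.37 -1.36  0.18  0.04] 7.3 2.6
0 [ 0.13  0.38  0.24  2.32 -1.36  0.18  0.04] 11.5 4.2
0.15 [ 0.23  0.38  0.17  2.31 -1.36  0.18  0.08] 14.0 5.2
0.3 [ 0.34  0.38  0.09  2.29 -1.36  0.18  0.12] 16.0 6.0
0.45 [ 0.44  0.38  0.01  2.27 -1.36  0.18  0.15] 17.7 6.7
0.6 [ 0.54  0.39 -0.07  2.26 -1.36  0.18  0.18] 19.1 7.4
0.75 [ 0.63  0.39 -0.14  2.24 -1.36  0.18  0.21] 20.2 7.9
0.9 [ 0.7   0.4  -0.21  2.22 -1.36  0.18  0.24] 21.2 8.4
0.95 [ 0.73  0.4  -0.23  2.21 -1.36  0.18  0.24] 21.6 8.6
-0.15 [ 0.09  0.37  0.26  2.33 -1.36  0.18  0.02] 15.7 5.7
-0.3 [ 0.04  0.35  0.28  2.33 -1.36  0.18 -0.01] 19.6 7.1
-0.45 [-0.02  0.34  0.32  2.34 -1.36  0.18 -0.04] 23.1 8.4
-0.6 [-0.1   0.33  0.37  2.34 -1.36  0.18 -0.07] 26.3 9.5
-0.75 [-0.17  0.32  0.43  2.34 -1.36  0.18 -0.1 ] 29.0 10.6
-0.9 [-0.25  0.32  0.49  2.33 -1.36  0.18 -0.13] 31.4 11.5
-0.95 [-0.28  0.32  0.51  2.33 -1.36  0.18 -0.14] 32.1 1
[... 1483 characters left out ...]
95] 0.0 0.0
0.45 [ 1.32  0.77 -1.22  2.34  1.91  0.7  -2.95] 0.0 0.0
0.6 [ 1.35  0.8  -1.25  2.33  1.95  0.73 -2.95] 0.0 0.0
0.75 [ 1.39  0.83 -1.27  2.33  1.99  0.75 -2.95] 0.0 0.0
0.9 [ 1.41  0.86 -1.29  2.32  2.03  0.77 -2.95] 0.0 0.0
0.95 [ 1.42  0.87 -1.3   2.32  2.04  0.78 -2.95] 0.0 0.0
-0.15 [ 1.23  0.77 -1.26  2.35  1.79  0.78 -2.95] 0.0 0.0
-0.3 [ 1.27  0.91 -1.4   2.37  1.83  0.97 -2.95] 0.5 0.2
-0.45 [ 1.25  0.9  -1.4   2.37  1.83  0.96 -2.95] 5.4 2.0
-0.6 [ 1.24  0.89 -1.4   2.36  1.83  0.95 -2.95] 9.8 3.7
-0.75 [ 1.22  0.88 -1.4   2.35  1.82  0.94 -2.95] 13.8 5.3
-0.9 [ 1.2   0.87 -1.4   2.33  1.82  0.93 -2.95] 17.3 6.7
-0.95 [ 1.2   0.86 -1.4   2.33  1.81  0.93 -2.95] 18.3 7.1
```

```bash
python3 - <<'E'
s=open("path.py").read().replace("dx=0):","dx=0,fl=1):").replace("    return pinp","    if fl: Rt=Rt*R.from_euler('z',np.pi)\n    return pinp")
open("path.py","w").write(s)
E
python3 - <<'E'
from path import *
for lean,az in((30,-14),(34,-5),(30,0),(34,-14)):
    q=np.array([1.2,.65,-1.05,2.3,1.8,.5,.2]);print("lean,az",lean,az);qb=None
    for b in(0,.03,.06,.09,.12):
        q,e,a=ik(*pose(0,lean,az,b),q,w=1e-3);print(b,q.round(2),(e*1e3).round(1),np.degrees(a).round(1))
        qb=q if qb is None else qb
    for s in(1,-1):
        y=qb
        for th in(.15,.3,.6,.95):
            y,e,a=ik(*pose(s*th,lean+(38-lean)*th,az),y,w=1e-3);print(s*th,y.round(2),(e*1e3).round(1),np.degrees(a).round(1))
E
```

```text
lean,az 30 -14
0 [ 1.19  0.64 -1.08  2.35  1.84  0.53  0.15] 0.0 0.0
0.03 [ 1.23  0.55 -1.11  2.37  1.73  0.47  0.21] 0.0 0.0
0.06 [ 1.28  0.44 -1.14  2.39  1.59  0.39  0.32] 0.0 0.0
0.09 [ 1.39  0.36 -1.23  2.39  1.38  0.34  0.51] 0.0 0.0
0.12 [ 1.58  0.3  -1.4   2.4   1.13  0.33  0.76] 0.0 0.0
0.15 [ 1.22  0.66 -1.09  2.35  1.89  0.53  0.13] 0.0 0.0
0.3 [ 1.25  0.67 -1.09  2.35  1.94  0.52  0.12] 0.0 0.0
0.6 [ 1.31  0.69 -1.1   2.33  2.01  0.51  0.12] 0.0 0.0
0.95 [ 1.34  0.7  -1.11  2.3   2.06  0.5   0.11] 0.0 0.0
-0.15 [ 1.18  0.66 -1.12  2.37  1.89  0.58  0.07] 0.0 0.0
-0.3 [ 1.17  0.68 -1.14  2.39  1.94  0.62  0.01] 0.0 0.0
-0.6 [ 1.13  0.7  -1.18  2.41  1.99  0.7  -0.09] 0.0 0.0
-0.95 [ 1.08  0.71 -1.21  2.41  2.02  0.78 -0.16] 0.0 0.0
lean,az 34 -5
0 [ 1.32  0.73 -1.17  2.37  2.01  0.51  0.1 ] 0.0 0.0
0.03 [ 1.37  0.63 -1.19  2.4   1.94  0.43  0.13] 0.0 0.0
0.06 [ 1.42  0.51 -1.2   2.42  1.85  0.32  0.17] 0.0 0.0
0.09 [ 1.47  0.37 -1.19  2.43  1.7   0.18  0.29] 0.0 0.0
0.12 [ 1.7   0.34 -1.4   2.43  1.22  0.18  0.77] 0.6 0.1
0.15 [ 1.35  0.73 -1.16  2.36  2.03  0.49  0.11] 0.
[... 1208 characters left out ...]
2  0.01] 0.0 0.0
0.03 [ 1.29  0.61 -1.19  2.41  1.94  0.55  0.04] 0.0 0.0
0.06 [ 1.46  0.65 -1.4   2.43  1.79  0.63  0.21] 0.4 0.1
0.09 [ 1.52  0.49 -1.4   2.43  1.63  0.47  0.3 ] 3.9 0.8
0.12 [ 1.6   0.3  -1.4   2.43  1.35  0.28  0.54] 6.0 1.2
0.15 [ 1.27  0.71 -1.15  2.38  2.04  0.61  0.02] 0.0 0.0
0.3 [ 1.3   0.72 -1.14  2.37  2.06  0.59  0.04] 0.0 0.0
0.6 [ 1.33  0.72 -1.13  2.34  2.07  0.55  0.07] 0.0 0.0
0.95 [ 1.35  0.71 -1.11  2.3   2.07  0.5   0.1 ] 0.0 0.0
-0.15 [ 1.22  0.72 -1.17  2.4   2.03  0.66 -0.03] 0.0 0.0
-0.3 [ 1.2   0.73 -1.19  2.41  2.04  0.7  -0.06] 0.0 0.0
-0.6 [ 1.15  0.73 -1.21  2.42  2.04  0.76 -0.12] 0.0 0.0
-0.95 [ 1.09  0.73 -1.24  2.41  2.02  0.8  -0.15] 0.0 0.0
```

```bash
cat > sim.py <<'E'
from path import *
def jac(q):
    f=frames(q);p,_=fk(q);c=cols(q);J=[]
    for k in range(7):
        d=np.zeros(7);d[k]=1e-5;p2,r2=fk(q+d);p1,r1=fk(q-d)
        J.append(np.r_[(p2-p1)/2e-5,(r2*r1.inv()).as_rotvec()/2e-5])
    return np.array(J).T
def track(q,P,Rt,n=30,lam=1e-3,ref=None,kn=0.):
    q=np.array(q,float)
    for i in range(n):
        p,r=fk(q);e=np.r_[P-p,(Rt*r.inv()).as_rotvec()]/(n-i)
        act=np.ones(7,bool)
        for _ in range(5):
            J=jac(q)[:,act];Ji=J.T@np.linalg.inv(J@J.T+lam**2*np.eye(6))
            dq=np.zeros(7);dq[act]=Ji@e
            if ref is not None: dq[act]+=kn*((np.eye(act.sum())-Ji@J)@(ref-q)[act])
            bad=act&((q+dq<lo)|(q+dq>hi))
            if not bad.any() or act.sum()<=6: break
            act[np.argmax(np.maximum(lo-q-dq,q+dq-hi)*act)]=False
        q=np.clip(q+dq,lo,hi)
    return q
E
python3 - <<'E'
from sim import *
S=[json.loads(l) for l in open("s.jsonl") if l.strip()]
qs=[s[0] for s in S]
for a,b in zip(qs[1:],qs[2:]):
    p,r=fk(b);t=track(a,p,r)
    J=jac(np.array(b));N=np.linalg.svd(J)[2][-1]
    print("sim-true",(t-b).round(3),"null comp",round((t-b)@N,3),"N",N.round(2))
E
```

```text
sim-true [ 0.029  0.    -0.031 -0.002  0.005 -0.001 -0.005] null comp 0.043 N [ 0.66  0.   -0.73 -0.04  0.11 -0.03 -0.12]
sim-true [ 0.005 -0.    -0.006 -0.     0.001 -0.    -0.002] null comp -0.008 N [-0.62  0.03  0.75  0.04 -0.15  0.06  0.18]
sim-true [ 0.014 -0.    -0.016 -0.001  0.004 -0.    -0.004] null comp 0.022 N [ 0.63 -0.01 -0.74 -0.04  0.17  0.   -0.17]
sim-true [ 0.021  0.001 -0.023 -0.001  0.002  0.001 -0.002] null comp -0.032 N [-0.68 -0.02  0.73  0.04 -0.06 -0.03  0.06]
```

Run:
```python
from sim import *
q0=get_obs()["q"];ref=np.array([-.3,.3,.5,1.5,.5,1.,0])
def run(q,seq,kn,pr=1):
    for a in seq:
        P,Rt=pose(*a); p,r=fk(q)
        q=track(q,P,Rt,lam=.01,ref=ref,kn=kn);p,r=fk(q)
        if pr:print(a,q.round(2),"err",(np.linalg.norm(p-P)*1e3).round(1),np.degrees((Rt.inv()*r).magnitude()).round(1))
    return q
for kn in(0,.01):
  q=q0.copy();p,r=fk(q)
  for k in range(6): q=track(q,p,r*R.from_euler('z',-np.pi*(k+1)/6),lam=.01,ref=ref,kn=kn)
  print("spun",q.round(2))
  q2=q
  for lean,az in((28,-14),(28,-22)):
    print(kn,lean,az);y=run(q2,[(0,lean-15,az,.2),(0,lean-8,az,.16),(0,lean,az,.13),(0,lean,az,.1),(0,lean,az,.07),(0,lean,az,.04),(0,lean,az,0)],kn)
    run(y,[(.3,31,az),(.6,34,az),(.95,37,az)],kn);run(y,[(-.3,31,az),(-.6,34,az),(-.95,37,az)],kn)
```

```text
spun [-0.07  0.08  0.07  1.98  0.38  0.97  1.33]
0 28 -14
(0, 13, -14, 0.2) [ 0.1   0.01  0.18  2.14 -0.    0.77  1.81] err 0.0 0.0
(0, 20, -14, 0.16) [ 0.1   0.    0.18  2.29 -0.    0.5   1.8 ] err 0.0 0.0
(0, 28, -14, 0.13) [ 0.11  0.02  0.17  2.43 -0.02  0.2   1.81] err 0.0 0.0
(0, 28, -14, 0.1) [ 0.95  0.15 -0.7   2.38  0.56  0.17  1.26] err 10.0 0.8
(0, 28, -14, 0.07) [ 0.9   0.26 -0.68  2.38  1.19  0.17  0.65] err 0.1 0.0
(0, 28, -14, 0.04) [ 0.85  0.34 -0.64  2.37  1.59  0.2   0.26] err 0.0 0.0
(0, 28, -14, 0) [ 0.9   0.48 -0.72  2.34  1.84  0.3   0.05] err 0.0 0.0
(0.3, 31, -14) [ 1.02  0.52 -0.8   2.34  2.02  0.33 -0.05] err 0.0 0.0
(0.6, 34, -14) [ 1.12  0.55 -0.85  2.33  2.14  0.35 -0.1 ] err 0.0 0.0
(0.95, 37, -14) [ 1.18  0.58 -0.89  2.3   2.21  0.36 -0.12] err 0.0 0.0
(-0.3, 31, -14) [ 0.94  0.51 -0.85  2.38  1.99  0.42 -0.14] err 0.0 0.0
(-0.6, 34, -14) [ 0.94  0.54 -0.93  2.41  2.07  0.52 -0.26] err 0.0 0.0
(-0.95, 37, -14) [ 0.91  0.55 -0.97  2.41  2.09  0.6  -0.33] err 0.0 0.0
0 28 -22
(0, 13, -22, 0.2) [0.07 0.01 0.16 2.14 0.05 0.77 1.73] err 0.0 0.0
(0, 20, -22, 0
[... 2117 characters left out ...]
0.11 -0.08  2.42  0.71  0.17  1.01] err 0.5 0.0
(0, 28, -22, 0.07) [ 0.48  0.21 -0.3   2.4   1.23  0.17  0.52] err 0.1 0.0
(0, 28, -22, 0.04) [ 0.46  0.29 -0.28  2.39  1.64  0.17  0.11] err 0.1 0.0
(0, 28, -22, 0) [ 0.55  0.41 -0.38  2.36  1.95  0.25 -0.17] err 0.0 0.0
(0.3, 31, -22) [ 0.7   0.44 -0.48  2.36  2.14  0.3  -0.29] err 0.0 0.0
(0.6, 34, -22) [ 0.81  0.46 -0.56  2.35  2.26  0.34 -0.35] err 0.0 0.0
(0.95, 37, -22) [ 0.89  0.48 -0.61  2.32  2.33  0.36 -0.38] err 0.0 0.0
(-0.3, 31, -22) [ 0.57  0.42 -0.48  2.4   2.07  0.36 -0.35] err 0.0 0.0
(-0.6, 34, -22) [ 0.52  0.42 -0.51  2.42  2.12  0.44 -0.47] err 0.0 0.0
(-0.95, 37, -22) [ 0.43  0.41 -0.5   2.42  2.13  0.5  -0.55] err 0.0 0.0
```

```bash
python3 -m jog '[{"x":0.0,"y":0.0,"z":-0.02,"ax":0.0,"ay":0.0,"az":-0.15},{"x":0.0,"y":0.0,"z":-0.02,"ax":0.0,"ay":0.0,"az":-0.3},{"x":0.0,"y":0.0,"z":-0.02,"ax":0.0,"ay":0.0,"az":-0.45},{"x":0.0,"y":0.0,"z":-0.02,"ax":0.0,"ay":0.0,"az":-0.6},{"x":0.0,"y":0.0,"z":-0.02,"ax":0.0,"ay":0.0,"az":-0.75},{"x":0.0,"y":0.0,"z":-0.02,"ax":0.0,"ay":0.0,"az":-0.9},{"x":0.0,"y":0.0,"z":-0.02,"ax":0.0,"ay":0.0,"az":-1.05},{"x":0.0,"y":0.0,"z":-0.02,"ax":0.0,"ay":0.0,"az":-1.2},{"x":0.0,"y":0.0,"z":-0.02,"ax":0.0,"ay":0.0,"az":-1.35},{"x":0.0,"y":0.0,"z":-0.02,"ax":0.0,"ay":0.0,"az":-1.5},{"x":0.0,"y":0.0,"z":-0.02,"ax":0.0,"ay":0.0,"az":-1.65}]'
cat > to.py <<'E'
import sys
from path import *
o=get_obs();print("q",o["q"].round(2))
rel(*pose(*[float(v) for v in sys.argv[1:]]))
E
python3 to.py 0 13 -24 .2
```

```text
t: 4.75
eef_pos: [0.5006, -0.1566, 0.3148]
tool_rot: [0.155, 0.68, 0.713, -0.068]
contact_force: [0.0, -0.1, 0.1]
gripper_width: 0.998
grasp_force: 0.0
q [-0.16  0.05  0.16  1.97  0.36  1.02 -0.14]
shift mm [ -5.5 -61.   59.4] turn [-0.2205  0.1104 -1.45  ] | t 4.75 pos [ 0.5006 -0.1566  0.3148] F [ 0.01 -0.15  0.07]
```

```bash
python3 -m jog '[{"x":0.0,"y":-0.03,"z":0.0,"ax":-0.022,"ay":0.011,"az":-0.145},{"x":0.0,"y":-0.06,"z":0.0,"ax":-0.044,"ay":0.022,"az":-0.29},{"x":-0.005,"y":-0.061,"z":0.02,"ax":-0.066,"ay":0.033,"az":-0.435},{"x":-0.005,"y":-0.061,"z":0.04,"ax":-0.088,"ay":0.044,"az":-0.58},{"x":-0.005,"y":-0.061,"z":0.059,"ax":-0.11,"ay":0.055,"az":-0.725},{"x":-0.005,"y":-0.061,"z":0.059,"ax":-0.132,"ay":0.066,"az":-0.87},{"x":-0.005,"y":-0.061,"z":0.059,"ax":-0.154,"ay":0.077,"az":-1.015},{"x":-0.005,"y":-0.061,"z":0.059,"ax":-0.176,"ay":0.088,"az":-1.16},{"x":-0.005,"y":-0.061,"z":0.059,"ax":-0.198,"ay":0.099,"az":-1.305},{"x":-0.005,"y":-0.061,"z":0.059,"ax":-0.22,"ay":0.11,"az":-1.45},{"x":-0.005,"y":-0.061,"z":0.059,"ax":-0.22,"ay":0.11,"az":-1.45}]' >/dev/null; python3 to.py 0 24 -26 .15;python3 to.py 0 28 -26 .1
```

```text
q [-0.08 -0.    0.31  2.15  0.07  0.77  1.71]
shift mm [22.6 11.1 52.6] turn [ 0.0859 -0.1699  0.0176] | t 5.85 pos [ 0.4482 -0.1837  0.2539] F [-0.48 -0.5   0.94]
q [-0.08 -0.    0.31  2.15  0.07  0.77  1.71]
shift mm [ 19.2   9.1 103. ] turn [ 0.1134 -0.2341  0.0297] | t 5.85 pos [ 0.4482 -0.1837  0.2539] F [-0.48 -0.5   0.94]
```

```bash
python3 - <<'E'
from sim import *
q0=get_obs()["q"]
for seq in ([(24,-30,.15),(26,-30,.11),(27,-30,.08),(28,-28,.05),(28,-24,.02),(28,-22,0)],[(22,-38,.15),(25,-38,.11),(27,-34,.08),(28,-30,.05),(28,-24,.02),(28,-20,0)]):
    q=q0.copy()
    for l,a,b in seq:
        P,Rt=pose(0,l,a,b);q=track(q,P,Rt,lam=.01,ref=np.array([-.3,.3,.5,1.5,.5,1,0]),kn=.005);p,r=fk(q)
        print(l,a,b,q.round(2),(np.linalg.norm(p-P)*1e3).round(1))
E
python3 to.py 0 22 -36 .15; python3 to.py 0 25 -36 .11
```

```text
24 -30 0.15 [-0.14 -0.01  0.27  2.37  0.42  0.44  1.28] 0.1
26 -30 0.11 [-0.16  0.08  0.31  2.41  0.58  0.28  1.1 ] 0.0
27 -30 0.08 [-0.17  0.17  0.34  2.42  0.79  0.17  0.89] 0.2
28 -28 0.05 [ 0.18  0.25 -0.02  2.41  1.45  0.17  0.24] 0.1
28 -24 0.02 [ 0.38  0.34 -0.2   2.39  1.86  0.19 -0.12] 0.1
28 -22 0 [ 0.5   0.4  -0.31  2.37  2.    0.23 -0.23] 0.0
22 -38 0.15 [-0.17  0.02  0.26  2.32  0.43  0.53  1.25] 0.0
25 -38 0.11 [-0.2   0.1   0.3   2.37  0.63  0.37  1.03] 0.0
27 -34 0.08 [-0.24  0.18  0.38  2.42  0.83  0.21  0.82] 0.0
28 -30 0.05 [0.09 0.25 0.07 2.41 1.42 0.17 0.26] 0.1
28 -24 0.02 [ 0.37  0.34 -0.18  2.39  1.87  0.18 -0.13] 0.1
28 -20 0 [ 0.53  0.4  -0.33  2.37  2.04  0.21 -0.25] 0.0
q [-0.08 -0.    0.31  2.15  0.07  0.77  1.71]
shift mm [14.3 16.6 52.1] turn [ 0.1289 -0.1055  0.0111] | t 5.85 pos [ 0.4482 -0.1837  0.2539] F [-0.48 -0.5   0.94]
q [-0.08 -0.    0.31  2.15  0.07  0.77  1.71]
shift mm [14.  14.1 92.4] turn [ 0.1576 -0.1496  0.0203] | t 5.85 pos [ 0.4482 -0.1837  0.2539] F [-0.48 -0.5   0.94]
```

```bash
python3 -m jog '[{"x":0.007,"y":0.008,"z":0.026,"ax":0.065,"ay":-0.053,"az":0.005},{"x":0.014,"y":0.016,"z":0.052,"ax":0.129,"ay":-0.105,"az":0.011},{"x":0.014,"y":0.015,"z":0.072,"ax":0.143,"ay":-0.127,"az":0.015},{"x":0.014,"y":0.014,"z":0.092,"ax":0.158,"ay":-0.15,"az":0.02},{"x":0.014,"y":0.014,"z":0.092,"ax":0.158,"ay":-0.15,"az":0.02}]' >/dev/null; python3 to.py 0 27 -34 .08; python3 to.py 0 28 -30 .05;python3 to.py 0 28 -24 .02;python3 to.py 0 28 -20 0
```

```text
q [-0.16  0.1   0.26  2.38  0.62  0.35  1.04]
shift mm [-0.5 -1.3 29. ] turn [ 0.0054 -0.0421  0.009 ] | t 6.35 pos [ 0.4521 -0.1769  0.1574] F [-0.02 -0.06 -0.16]
q [-0.16  0.1   0.26  2.38  0.62  0.35  1.04]
shift mm [-0.8 -2.  59. ] turn [-0.0144 -0.073   0.0163] | t 6.35 pos [ 0.4521 -0.1769  0.1574] F [-0.02 -0.06 -0.16]
q [-0.16  0.1   0.26  2.38  0.62  0.35  1.04]
shift mm [-3.  -1.7 89. ] turn [-0.0592 -0.0935  0.0192] | t 6.35 pos [ 0.4521 -0.1769  0.1574] F [-0.02 -0.06 -0.16]
q [-0.16  0.1   0.26  2.38  0.62  0.35  1.04]
shift mm [-5.100e+00  1.000e-01  1.088e+02] turn [-0.09   -0.1048  0.02  ] | t 6.35 pos [ 0.4521 -0.1769  0.1574] F [-0.02 -0.06 -0.16]
```

```bash
python3 -m jog '[{"x":0.0,"y":-0.001,"z":0.015,"ax":0.003,"ay":-0.021,"az":0.005},{"x":0.0,"y":-0.001,"z":0.029,"ax":0.005,"ay":-0.042,"az":0.009},{"x":-0.001,"y":-0.002,"z":0.037,"ax":0.0,"ay":-0.05,"az":0.011},{"x":-0.001,"y":-0.002,"z":0.044,"ax":-0.005,"ay":-0.058,"az":0.013},{"x":-0.001,"y":-0.002,"z":0.052,"ax":-0.01,"ay":-0.065,"az":0.015},{"x":-0.001,"y":-0.002,"z":0.059,"ax":-0.014,"ay":-0.073,"az":0.016},{"x":-0.001,"y":-0.002,"z":0.059,"ax":-0.014,"ay":-0.073,"az":0.016}]' >/dev/null; python3 to.py 0 28 -30 .05;python3 to.py 0 28 -24 .02;python3 to.py 0 28 -20 0
```

```text
q [0.11 0.25 0.04 2.4  1.41 0.18 0.27]
shift mm [4.4 2.2 1.2] turn [-0.0021  0.0055 -0.0016] | t 7.05 pos [ 0.4754 -0.1961  0.108 ] F [1.64 0.23 0.38]
q [0.11 0.25 0.04 2.4  1.41 0.18 0.27]
shift mm [ 4.6  2.2 31.2] turn [-0.047  -0.0146  0.003 ] | t 7.05 pos [ 0.4754 -0.1961  0.108 ] F [1.64 0.23 0.38]
q [0.11 0.25 0.04 2.4  1.41 0.18 0.27]
shift mm [ 4.1  3.8 51.1] turn [-0.0778 -0.0257  0.005 ] | t 7.05 pos [ 0.4754 -0.1961  0.108 ] F [1.64 0.23 0.38]
```

Exactly on the planned branch. I'll continue in.

```bash
python3 -m jog '[{"x":0.002,"y":0.001,"z":0.008,"ax":-0.01,"ay":-0.004,"az":0.001},{"x":0.004,"y":0.002,"z":0.018,"ax":-0.025,"ay":-0.008,"az":0.002},{"x":0.0045,"y":0.002,"z":0.031,"ax":-0.047,"ay":-0.015,"az":0.003},{"x":0.0043,"y":0.003,"z":0.041,"ax":-0.062,"ay":-0.02,"az":0.004},{"x":0.004,"y":0.004,"z":0.051,"ax":-0.078,"ay":-0.026,"az":0.005},{"x":0.004,"y":0.004,"z":0.051,"ax":-0.078,"ay":-0.026,"az":0.005}]' ; python3 to.py 0 28 -20 0; python3 to.py 0 30 -10 0
```

```text
t: 7.65
eef_pos: [0.4927, -0.2052, 0.0599]
tool_rot: [0.227, 0.034, 0.97, -0.082]
contact_force: [-0.5, -0.7, -0.3]
gripper_width: 1.001
grasp_force: 0.0
q [ 0.52  0.4  -0.32  2.37  2.05  0.21 -0.26]
shift mm [-0.3 -0.  -0.4] turn [-0.0005 -0.0009  0.0003] | t 7.65 pos [ 0.4927 -0.2052  0.0599] F [-0.55 -0.69 -0.27]
q [ 0.52  0.4  -0.32  2.37  2.05  0.21 -0.26]
shift mm [-1.3  1.4 -0.5] turn [-0.0748 -0.0542  0.0069] | t 7.65 pos [ 0.4927 -0.2052  0.0599] F [-0.55 -0.69 -0.27]
```

```bash
python3 -m jog '[{"x":-0.0005,"y":0.0005,"z":-0.002,"ax":-0.025,"ay":-0.018,"az":0.002},{"x":-0.001,"y":0.001,"z":-0.003,"ax":-0.05,"ay":-0.036,"az":0.004},{"x":-0.0013,"y":0.0014,"z":-0.003,"ax":-0.075,"ay":-0.054,"az":0.007},{"x":-0.0013,"y":0.0014,"z":-0.003,"ax":-0.075,"ay":-0.054,"az":0.007},{"x":-0.0013,"y":0.0014,"z":-0.003,"ax":-0.075,"ay":-0.054,"az":0.007}]' 0.4 20; python3 to.py 0 30 -10 0;python3 to.py 0.1 30 -10 0
python3 -c "
from h import *
cv2.imwrite('pics/w2.png',read_camera('wrist')[...,::-1])"
```

```text
t: 8.15
eef_pos: [0.4926, -0.2023, 0.0633]
tool_rot: [0.254, 0.025, 0.966, -0.046]
contact_force: [0.7, -0.5, 0.6]
gripper_width: 0.399
grasp_force: 0.0
q [ 0.78  0.43 -0.55  2.37  2.27  0.2  -0.39]
shift mm [ 0.1 -1.2  3. ] turn [ 0.0006 -0.0006  0.0023] | t 8.15 pos [ 0.4926 -0.2023  0.0633] F [ 0.74 -0.48  0.64]
q [ 0.78  0.43 -0.55  2.37  2.27  0.2  -0.39]
shift mm [-0.3 -9.6  3.7] turn [ 0.0006 -0.0006  0.0023] | t 8.15 pos [ 0.4926 -0.2023  0.0633] F [ 0.74 -0.48  0.64]
```

View pics/w2.png

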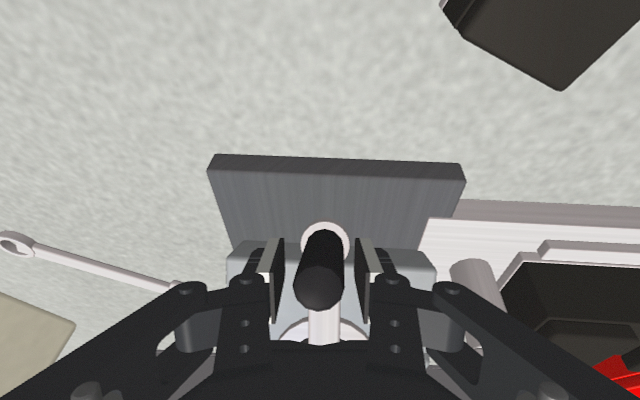

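The pin sits at (320,290), centred between the pads (275 to 365). I'll probe gently towards tool -y, which is positive lock, and watch the force.

```bash
python3 -m jog '[{"x":0.0,"y":-0.005,"z":0.0,"ax":0.0,"ay":0.0,"az":0.0},{"x":0.0,"y":-0.005,"z":0.0,"ax":0.0,"ay":0.0,"az":0.0}]' | sed -n '2p;4p'; for i in 1 2 3; do python3 -m jog '[{"x":0.0,"y":-0.002,"z":0.0,"ax":0.0,"ay":0.0,"az":0.0},{"x":0.0,"y":-0.004,"z":0.0,"ax":0.0,"ay":0.0,"az":0.0},{"x":0.0,"y":-0.004,"z":0.0,"ax":0.0,"ay":0.0,"az":0.0}]'| sed -n '2p;4p;6p';done; python3 to.py .1 30 -10
```

```text
eef_pos: [0.4925, -0.207, 0.0634]
contact_force: [0.7, -0.3, 1.3]
eef_pos: [0.492, -0.2102, 0.0633]
contact_force: [0.8, 2.4, -0.3]
grasp_force: 0.9
eef_pos: [0.4914, -0.2141, 0.0635]
contact_force: [1.9, 4.7, -3.1]
grasp_force: 1.8
eef_pos: [0.4911, -0.2181, 0.0638]
contact_force: [2.4, 5.8, -3.3]
grasp_force: 2.5
q [ 0.84  0.44 -0.57  2.35  2.26  0.18 -0.33]
shift mm [-1.   6.2  3.2] turn [ 0.0041 -0.001   0.0031] | t 9.3 pos [ 0.4911 -0.2181  0.0638] F [ 2.44  5.78 -3.32]
```

```bash
for i in 1 2; do python3 -m jog '[{"x":0.0,"y":-0.0015,"z":0.0,"ax":0.0,"ay":0.0,"az":0.0},{"x":0.0,"y":-0.003,"z":0.0,"ax":0.0,"ay":0.0,"az":0.0},{"x":0.0,"y":-0.003,"z":0.0,"ax":0.0,"ay":0.0,"az":0.0}]'| sed -n '2p;4p;6p';done
```

```text
eef_pos: [0.4909, -0.2204, 0.0639]
contact_force: [2.5, 7.8, -3.9]
grasp_force: 3.2
eef_pos: [0.4909, -0.2226, 0.0641]
contact_force: [3.7, 7.6, -3.8]
grasp_force: 3.9
```

The force rises steadily to about 8 N instead of levelling at 4 N, so this is the blocked way. I'll back off and try the other direction.

```bash
python3 -m jog '[{"x":0.0,"y":0.01,"z":0.0,"ax":0.0,"ay":0.0,"az":0.0},{"x":0.0,"y":0.02,"z":0.0,"ax":0.0,"ay":0.0,"az":0.0},{"x":0.0,"y":0.026,"z":0.0,"ax":0.0,"ay":0.0,"az":0.0},{"x":0.0,"y":0.026,"z":0.0,"ax":0.0,"ay":0.0,"az":0.0}]' | sed -n '2p;4p;6p'; for i in 1 2 3; do python3 -m jog '[{"x":0.0,"y":0.002,"z":0.0,"ax":0.0,"ay":0.0,"az":0.0},{"x":0.0,"y":0.004,"z":0.0,"ax":0.0,"ay":0.0,"az":0.0},{"x":0.0,"y":0.004,"z":0.0,"ax":0.0,"ay":0.0,"az":0.0}]'| sed -n '2p;4p;6p';done; python3 to.py -.1 30 -10
```

```text
eef_pos: [0.4928, -0.1985, 0.0627]
contact_force: [-0.7, -0.6, -0.1]
grasp_force: 0.1
eef_pos: [0.4928, -0.1955, 0.0623]
contact_force: [-1.7, -1.9, 1.6]
grasp_force: 1.1
eef_pos: [0.493, -0.191, 0.0619]
contact_force: [-1.7, -3.9, 1.3]
grasp_force: 1.8
eef_pos: [0.4935, -0.1864, 0.0616]
contact_force: [-2.3, -3.3, 0.3]
grasp_force: 1.8
q [ 0.8   0.45 -0.62  2.38  2.18  0.25 -0.32]
shift mm [-0.7 -8.8  1.8] turn [ 0.0033 -0.0006  0.0032] | t 11.2 pos [ 0.4935 -0.1864  0.0616] F [-2.33 -3.31  0.28]
```

Force levels at about 4 N, so negative lock (pin towards +y) is the free way. I'll follow the arc.

```bash
cat > arc.py <<'E'
import sys
from sim import *
q=get_obs()["q"]
for th,l,az in [tuple(map(float,a.split(','))) for a in sys.argv[1:]]:
    P,Rt=pose(th,l,az,.002);P=P+Rt.apply([0,.007,0]);rel(P,Rt)
    q=track(q,P,Rt,lam=.01);print("   q",q.round(2))
E
python3 arc.py -.2,31,-10 -.3,32,-10 -.4,33,-10 -.5,34,-10 -.6,35,-10
```

```text
shift mm [-2.3  6.6 -0.9] turn [ 0.0059 -0.0178  0.0047] | t 11.2 pos [ 0.4935 -0.1864  0.0616] F [-2.33 -3.31  0.28]
   q [ 0.82  0.45 -0.66  2.39  2.21  0.29 -0.36]
shift mm [-4.8 14.7 -1.8] turn [ 0.0085 -0.0351  0.0063] | t 11.2 pos [ 0.4935 -0.1864  0.0616] F [-2.33 -3.31  0.28]
   q [ 0.83  0.46 -0.7   2.4   2.23  0.33 -0.4 ]
shift mm [-8.  22.6 -2.8] turn [ 0.0111 -0.0523  0.0078] | t 11.2 pos [ 0.4935 -0.1864  0.0616] F [-2.33 -3.31  0.28]
   q [ 0.84  0.47 -0.73  2.41  2.25  0.36 -0.43]
shift mm [-12.   30.1  -3.7] turn [ 0.0137 -0.0696  0.0095] | t 11.2 pos [ 0.4935 -0.1864  0.0616] F [-2.33 -3.31  0.28]
   q [ 0.84  0.48 -0.76  2.42  2.26  0.4  -0.45]
shift mm [-16.8  37.2  -4.8] turn [ 0.0162 -0.0869  0.0112] | t 11.2 pos [ 0.4935 -0.1864  0.0616] F [-2.33 -3.31  0.28]
   q [ 0.84  0.48 -0.78  2.43  2.27  0.43 -0.48]
```

```bash
python3 -m jog '[{"x":-0.001,"y":0.003,"z":-0.0005,"ax":0.003,"ay":-0.009,"az":0.002},{"x":-0.0023,"y":0.0066,"z":-0.001,"ax":0.006,"ay":-0.018,"az":0.005},{"x":-0.0035,"y":0.0106,"z":-0.0014,"ax":0.007,"ay":-0.026,"az":0.005},{"x":-0.0048,"y":0.0147,"z":-0.0018,"ax":0.008,"ay":-0.035,"az":0.006},{"x":-0.0048,"y":0.0147,"z":-0.0018,"ax":0.008,"ay":-0.035,"az":0.006}]' | sed -n '2p;4p;6p'; python3 arc.py -.3,32,-10 -.45,33,-10 -.6,35,-10
```

```text
eef_pos: [0.4978, -0.1709, 0.0643]
contact_force: [-2.6, -3.0, -1.2]
grasp_force: 1.6
shift mm [-0.  -0.8 -0. ] turn [0.0017 0.0002 0.0007] | t 11.7 pos [ 0.4978 -0.1709  0.0643] F [-2.56 -2.95 -1.24]
   q [ 0.84  0.46 -0.71  2.4   2.23  0.33 -0.39]
shift mm [-5.  11.  -1.3] turn [ 0.0043 -0.0171  0.0023] | t 11.7 pos [ 0.4978 -0.1709  0.0643] F [-2.56 -2.95 -1.24]
   q [ 0.83  0.47 -0.74  2.41  2.23  0.37 -0.42]
shift mm [-12.   21.8  -2.7] turn [ 0.0094 -0.0516  0.0057] | t 11.7 pos [ 0.4978 -0.1709  0.0643] F [-2.56 -2.95 -1.24]
   q [ 0.84  0.48 -0.79  2.43  2.27  0.43 -0.48]
```

```bash
python3 -m jog '[{"x":-0.0015,"y":0.0037,"z":-0.0005,"ax":0.002,"ay":-0.006,"az":0.001},{"x":-0.003,"y":0.0074,"z":-0.001,"ax":0.003,"ay":-0.012,"az":0.002},{"x":-0.005,"y":0.011,"z":-0.0013,"ax":0.004,"ay":-0.017,"az":0.002},{"x":-0.007,"y":0.0147,"z":-0.0018,"ax":0.006,"ay":-0.029,"az":0.003},{"x":-0.0095,"y":0.0183,"z":-0.0022,"ax":0.008,"ay":-0.04,"az":0.004},{"x":-0.012,"y":0.0218,"z":-0.0027,"ax":0.009,"ay":-0.052,"az":0.006},{"x":-0.012,"y":0.0218,"z":-0.0027,"ax":0.009,"ay":-0.052,"az":0.006}]' | sed -n '2p;4p;6p'; python3 arc.py -.6,35,-10 -.7,36,-10 -.8,36,-10 -.9,37,-10 -.95,37,-10;  python3 -c "
from h import *
cv2.imwrite('pics/t3.png',cv2.resize(read_camera('top')[125:240,270:430,::-1],(800,575),interpolation=cv2.INTER_CUBIC))"
```

```text
eef_pos: [0.5087, -0.1496, 0.0714]
contact_force: [-1.9, -3.8, -0.3]
grasp_force: 1.5
shift mm [ 0.4  0.3 -0.1] turn [-0.0003  0.001  -0.0006] | t 12.4 pos [ 0.5087 -0.1496  0.0714] F [-1.95 -3.84 -0.26]
   q [ 0.85  0.49 -0.8   2.43  2.26  0.44 -0.46]
shift mm [-5.1  7.  -0.7] turn [ 0.0022 -0.0162  0.0012] | t 12.4 pos [ 0.5087 -0.1496  0.0714] F [-1.95 -3.84 -0.26]
   q [ 0.84  0.49 -0.82  2.43  2.26  0.46 -0.49]
shift mm [-10.8  13.2  -1.4] turn [ 0.0022 -0.0162  0.0012] | t 12.4 pos [ 0.5087 -0.1496  0.0714] F [-1.95 -3.84 -0.26]
   q [ 0.82  0.48 -0.81  2.42  2.23  0.46 -0.48]
shift mm [-17.5  18.7  -2. ] turn [ 0.0047 -0.0335  0.003 ] | t 12.4 pos [ 0.5087 -0.1496  0.0714] F [-1.95 -3.84 -0.26]
   q [ 0.81  0.49 -0.83  2.42  2.24  0.49 -0.49]
shift mm [-20.9  21.3  -2.3] turn [ 0.0047 -0.0335  0.003 ] | t 12.4 pos [ 0.5087 -0.1496  0.0714] F [-1.95 -3.84 -0.26]
   q [ 0.8   0.48 -0.83  2.42  2.23  0.48 -0.49]
```

View pics/t3.png

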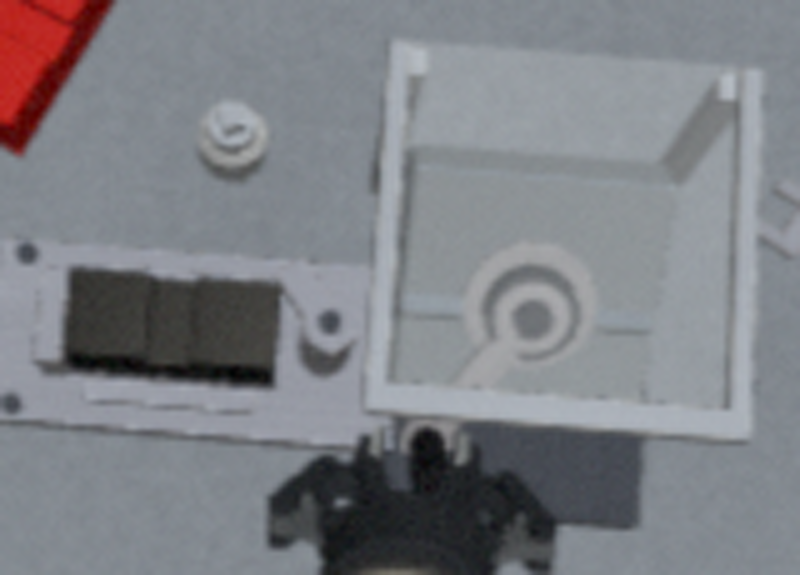

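The lever has swung left, with the pin at (428,440), and the keeper is rotating off the block (seen near (295,290)). I'll carry on to the end of travel.

```bash
python3 -m jog '[{"x":-0.0025,"y":0.0035,"z":-0.0004,"ax":0.001,"ay":-0.008,"az":0.001},{"x":-0.0051,"y":0.007,"z":-0.0007,"ax":0.002,"ay":-0.016,"az":0.001},{"x":-0.0079,"y":0.0101,"z":-0.001,"ax":0.002,"ay":-0.016,"az":0.001},{"x":-0.0108,"y":0.0132,"z":-0.0014,"ax":0.002,"ay":-0.016,"az":0.001},{"x":-0.0141,"y":0.016,"z":-0.0017,"ax":0.004,"ay":-0.025,"az":0.002},{"x":-0.0175,"y":0.0187,"z":-0.002,"ax":0.005,"ay":-0.033,"az":0.003},{"x":-0.0175,"y":0.0187,"z":-0.002,"ax":0.005,"ay":-0.033,"az":0.003}]' | sed -n '2p;4p;6p'; python3 arc.py -.95,37,-10 -1,37,-10
```

```text
eef_pos: [0.5238, -0.1314, 0.0817]
contact_force: [-1.3, -2.6, -0.2]
grasp_force: 1.6
shift mm [-3.1  2.7 -0.2] turn [-0.0007 -0.0004  0.0003] | t 13.15 pos [ 0.5238 -0.1314  0.0817] F [-1.33 -2.64 -0.22]
   q [ 0.81  0.49 -0.84  2.42  2.22  0.49 -0.48]
shift mm [-6.6  5.1 -0.3] turn [-0.0007 -0.0004  0.0003] | t 13.15 pos [ 0.5238 -0.1314  0.0817] F [-1.33 -2.64 -0.22]
   q [ 0.8   0.48 -0.83  2.41  2.2   0.48 -0.47]
```

```bash
python3 -m jog '[{"x":-0.0015,"y":0.0014,"z":0.0,"ax":0.0,"ay":0.0,"az":0.0},{"x":-0.0031,"y":0.0027,"z":0.0,"ax":0.0,"ay":0.0,"az":0.0},{"x":-0.0031,"y":0.0027,"z":0.0,"ax":0.0,"ay":0.0,"az":0.0}]' | sed -n '2p;4p;6p';python3 -m jog '[{"x":-0.0015,"y":0.0012,"z":0.0,"ax":0.0,"ay":0.0,"az":0.0},{"x":-0.003,"y":0.0024,"z":0.0,"ax":0.0,"ay":0.0,"az":0.0},{"x":-0.003,"y":0.0024,"z":0.0,"ax":0.0,"ay":0.0,"az":0.0}]' | sed -n '2p;4p;6p'
```

```text
eef_pos: [0.5263, -0.1292, 0.0831]
contact_force: [-1.9, -3.0, 1.0]
grasp_force: 1.5
eef_pos: [0.529, -0.127, 0.0848]
contact_force: [-2.2, -2.1, -0.3]
grasp_force: 1.6
```

```bash
python3 -m jog '[{"x":-0.0017,"y":0.0013,"z":0.0,"ax":0.0,"ay":0.0,"az":0.0},{"x":-0.0034,"y":0.0026,"z":0.0,"ax":0.0,"ay":0.0,"az":0.0},{"x":-0.0034,"y":0.0026,"z":0.0,"ax":0.0,"ay":0.0,"az":0.0}]' | sed -n '2p;4p;6p';python3 -m jog '[{"x":-0.0015,"y":0.0012,"z":0.0,"ax":0.0,"ay":0.0,"az":0.0},{"x":-0.003,"y":0.0024,"z":0.0,"ax":0.0,"ay":0.0,"az":0.0},{"x":-0.003,"y":0.0024,"z":0.0,"ax":0.0,"ay":0.0,"az":0.0}]' | sed -n '2p;4p;6p';  python3 - <<'E'
from h import *
a=cv2.resize(read_camera('top')[125:240,270:430,::-1],(800,575),interpolation=cv2.INTER_CUBIC)
cv2.imwrite('pics/t4.png',a)
E
```

```text
eef_pos: [0.5315, -0.1252, 0.0862]
contact_force: [-3.2, -5.4, -0.8]
grasp_force: 2.6
eef_pos: [0.5334, -0.1238, 0.0874]
contact_force: [-5.3, -6.8, -1.8]
grasp_force: 3.6
```

View pics/t4.png

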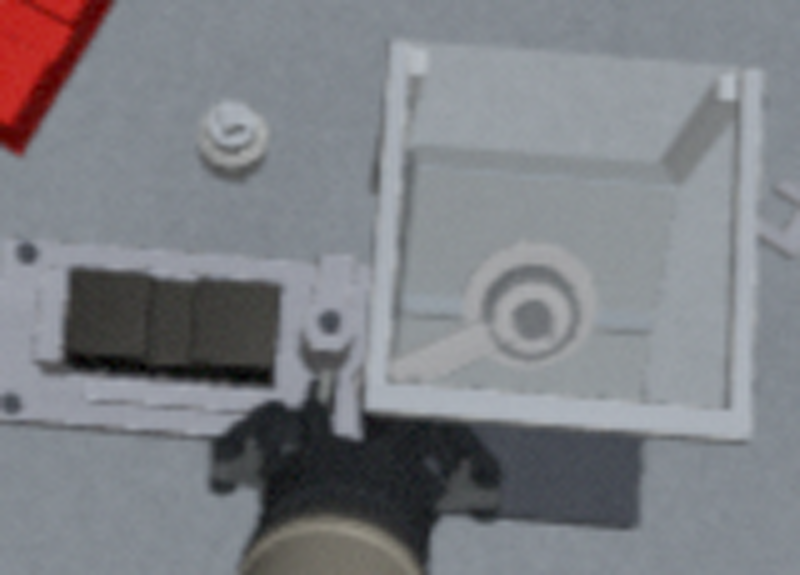

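The force rose to about 8 N at the end stop, and the keeper now points along +x at (335,270), fully clear of the block. I'll withdraw, and simulate the route to above the block first.

```bash
cat > bl.py <<'E'
from sim import *
def down(P,yaw,z):
    "tool down, tool x along azimuth yaw (deg)"
    a=np.radians(yaw);x=np.array([np.cos(a),np.sin(a),0]);zz=np.array([0,0,-1.]);return np.r_[P[:2],z],R.from_matrix(np.c_[x,np.cross(zz,x),zz])
B=T0+F.apply([-.02,.18,0]);yB=88.2
C=np.array([.5503,.2879,0]);yC=-13.25
def chain(q,seq,pr=1):
    for P,Rt in seq:
        q=track(q,P,Rt,lam=.01,n=40);p,r=fk(q)
        print(q.round(2),"err",(np.linalg.norm(p-P)*1e3).round(1),np.degrees((Rt.inv()*r).magnitude()).round(1),"z",p[2].round(3),"min wrist")
    return q
E
python3 - <<'E'
from bl import *
q0=get_obs()["q"];print(q0.round(2))
p,r=fk(q0);A=p+r.apply([0,-.006,0])
W=[(A,r),(A+r.apply([0,0,-.03]),r),(A+r.apply([0,0,-.06]),r),pose(-1,30,-10,.09),pose(-1,20,-10,.13),pose(-1,10,-10,.16)]
q=chain(q0,W)
for yb in(88.2,-91.8):
    print("yaw",yb);y=chain(q,[down(B,yb,.2),down(B,yb,.12),down(B,yb,.038),down(B,yb,.2)])
    for yc in(-13.25,166.75):
        print(" cradle",yc);chain(y,[down((B+C)/2,(yb+(((yc-yb)+180)%360-180)/2),.2),down(C,yc,.2),down(C,yc,.03)])
E
```

```text
[ 0.78  0.47 -0.82  2.4   2.17  0.48 -0.46]
[ 0.8   0.47 -0.82  2.4   2.18  0.47 -0.46] err 0.0 0.0 z 0.088 min wrist
[ 0.81  0.38 -0.83  2.43  2.13  0.4  -0.44] err 0.0 0.0 z 0.112 min wrist
[ 1.04  0.35 -1.07  2.44  1.94  0.4  -0.24] err 0.6 0.0 z 0.136 min wrist
[ 1.06  0.22 -1.03  2.36  1.1   0.28  0.59] err 0.1 0.0 z 0.161 min wrist
[ 1.34  0.29 -1.36  2.19  0.62  0.62  1.1 ] err 0.0 0.0 z 0.204 min wrist
[ 1.26  0.39 -1.36  2.    0.53  0.94  1.19] err 0.0 0.0 z 0.238 min wrist
yaw 88.2
[ 0.59  0.47 -0.86  1.8   0.4   1.06 -0.45] err 0.0 0.0 z 0.2 min wrist
[ 0.54  0.56 -0.8   1.87  0.5   0.92 -0.53] err 0.0 0.0 z 0.12 min wrist
[ 0.47  0.67 -0.72  1.92  0.61  0.79 -0.62] err 0.0 0.0 z 0.038 min wrist
[ 0.59  0.47 -0.86  1.8   0.4   1.06 -0.45] err 0.0 0.0 z 0.2 min wrist
 cradle -13.25
[ 0.2   0.43 -0.69  1.8   0.32  1.03 -1.53] err 0.0 0.0 z 0.2 min wrist
[-0.2   0.47 -0.52  1.69  0.26  1.05 -2.6 ] err 0.0 0.0 z 0.2 min wrist
[-0.26  0.67 -0.44  1.8   0.4   0.75 -2.71] err 0.0 0.0 z 0.03 min wrist
 cradle 166.75
[ 0.42  0.54 -1.02  1.78  0.52  1.11 -0.13] err 0.0 0.0 z 0.2 min
[... 222 characters left out ...]
2 min wrist
[ 0.82  0.86 -1.32  1.85  0.9   1.2   2.31] err 0.0 0.0 z 0.12 min wrist
[ 0.77  0.95 -1.22  1.9   1.02  1.1   2.23] err 0.0 0.0 z 0.038 min wrist
[ 0.87  0.78 -1.41  1.79  0.8   1.3   2.37] err 0.0 0.0 z 0.2 min wrist
 cradle -13.25
[ 0.59  0.79 -1.41  1.77  0.81  1.31  2.78] err 0.0 0.0 z 0.2 min wrist
[ 0.4   1.29 -1.41  1.67  1.28  1.82  2.96] err 279.4 29.9 z 0.025 min wrist
[ 0.26  1.17 -1.41  1.79  1.21  1.34  2.96] err 9.7 4.0 z 0.033 min wrist
 cradle 166.75
[ 0.51  0.64 -1.2   1.78  0.64  1.18  1.34] err 0.0 0.0 z 0.2 min wrist
[ 0.09  0.6  -0.96  1.67  0.53  1.15  0.33] err 0.0 0.0 z 0.2 min wrist
[-0.    0.79 -0.82  1.79  0.73  0.9   0.18] err 0.0 0.0 z 0.03 min wrist
```

```bash
python3 -m jog '[{"x":0.003,"y":-0.004,"z":0.0,"ax":0.0,"ay":0.0,"az":0.0},{"x":0.006,"y":-0.009,"z":0.0,"ax":0.0,"ay":0.0,"az":0.0},{"x":0.0085,"y":-0.0135,"z":0.0,"ax":0.0,"ay":0.0,"az":0.0},{"x":0.0085,"y":-0.0135,"z":0.0,"ax":0.0,"ay":0.0,"az":0.0}]' | sed -n '2p;4p;6p';python3 -m jog '[{"x":0.0,"y":0.0,"z":-0.015,"ax":0.0,"ay":0.0,"az":0.0},{"x":0.0,"y":0.0,"z":-0.03,"ax":0.0,"ay":0.0,"az":0.0},{"x":0.0,"y":0.0,"z":-0.04,"ax":0.0,"ay":0.0,"az":0.0},{"x":0.0,"y":0.0,"z":-0.05,"ax":0.0,"ay":0.0,"az":0.0},{"x":0.0,"y":0.0,"z":-0.06,"ax":0.0,"ay":0.0,"az":0.0},{"x":0.0,"y":0.0,"z":-0.06,"ax":0.0,"ay":0.0,"az":0.0}]' | sed -n '2p;4p;6p';python3 to.py -1 30 -10 .1; python3 to.py -1 20 -10 .14;  python3 to.py -1 10 -10 .17
```

```text
eef_pos: [0.5264, -0.1354, 0.0841]
contact_force: [0.2, 0.2, -0.2]
grasp_force: 0.0
eef_pos: [0.4932, -0.1318, 0.1323]
contact_force: [0.4, 0.4, -0.5]
grasp_force: 0.0
q [ 1.3   0.59 -1.41  2.44  1.82  0.64  0.  ]
shift mm [-10.5   4.1 -39.4] turn [-0.0206  0.1144 -0.0177] | t 15.4 pos [ 0.4932 -0.1318  0.1323] F [ 0.41  0.43 -0.47]
q [ 1.3   0.59 -1.41  2.44  1.82  0.64  0.  ]
shift mm [-35.6   0.6 -74.9] turn [-0.0473  0.2869 -0.0306] | t 15.4 pos [ 0.4932 -0.1318  0.1323] F [ 0.41  0.43 -0.47]
q [ 1.3   0.59 -1.41  2.44  1.82  0.64  0.  ]
shift mm [-68.3  -3.9 -93.9] turn [-0.0749  0.4592 -0.0382] | t 15.4 pos [ 0.4932 -0.1318  0.1323] F [ 0.41  0.43 -0.47]
```

```bash
cat > way.py <<'E'
import sys
from bl import *
q0=get_obs()["q"];print(q0.round(2))
def W(x,y,z,lean,az=-10):
    return np.array([x,y,z]),pose(0,lean,az)[1]
q=q0
for P,Rt in [W(.47,-.12,.165,28),W(.46,-.11,.2,20),W(.47,-.1,.24,10),down(B,yB,.2),down(B,yB,.12)]:
    rel(P,Rt);q=chain(q,[(P,Rt)])
E
python3 way.py
```

```text
[ 1.3   0.59 -1.41  2.44  1.82  0.64  0.  ]
shift mm [ -0.2   6.6 -41.3] turn [-0.0258  0.1489 -0.0207] | t 15.4 pos [ 0.4932 -0.1318  0.1323] F [ 0.41  0.43 -0.47]
[ 1.37  0.35 -1.41  2.35  1.14  0.46  0.59] err 0.1 0.0 z 0.165 min wrist
shift mm [-12.6  12.6 -76.5] turn [-0.0473  0.2869 -0.0306] | t 15.4 pos [ 0.4932 -0.1318  0.1323] F [ 0.41  0.43 -0.47]
[ 1.4   0.24 -1.41  2.24  0.56  0.58  1.13] err 0.0 0.0 z 0.2 min wrist
shift mm [ -44.    20.2 -104. ] turn [-0.0749  0.4592 -0.0382] | t 15.4 pos [ 0.4932 -0.1318  0.1323] F [ 0.41  0.43 -0.47]
[ 1.3   0.31 -1.4   2.06  0.45  0.9   1.22] err 0.0 0.0 z 0.24 min wrist
shift mm [-97.2 108.4 -24. ] turn [0.4122 0.5714 1.4721] | t 15.4 pos [ 0.4932 -0.1318  0.1323] F [ 0.41  0.43 -0.47]
[ 0.58  0.47 -0.85  1.8   0.4   1.05 -0.44] err 0.0 0.0 z 0.2 min wrist
shift mm [-49.9 115.   40.2] turn [0.4122 0.5714 1.4721] | t 15.4 pos [ 0.4932 -0.1318  0.1323] F [ 0.41  0.43 -0.47]
[ 0.53  0.56 -0.79  1.87  0.49  0.92 -0.52] err 0.0 0.0 z 0.12 min wrist
```

```bash
python3 -m jog '[{"x":0.0,"y":0.002,"z":-0.013,"ax":-0.008,"ay":0.05,"az":-0.007},{"x":0.0,"y":0.004,"z":-0.027,"ax":-0.016,"ay":0.1,"az":-0.014},{"x":0.0,"y":0.007,"z":-0.041,"ax":-0.026,"ay":0.15,"az":-0.02},{"x":-0.006,"y":0.009,"z":-0.058,"ax":-0.036,"ay":0.22,"az":-0.026},{"x":-0.012,"y":0.012,"z":-0.076,"ax":-0.047,"ay":0.287,"az":-0.03},{"x":-0.028,"y":0.016,"z":-0.09,"ax":-0.061,"ay":0.37,"az":-0.034},{"x":-0.044,"y":0.02,"z":-0.104,"ax":-0.075,"ay":0.46,"az":-0.038},{"x":-0.044,"y":0.02,"z":-0.104,"ax":-0.075,"ay":0.46,"az":-0.038},{"x":-0.044,"y":0.02,"z":-0.104,"ax":-0.075,"ay":0.46,"az":-0.038}]' 1 60 | sed -n '1,2p;4p'; python3 way.py | tail -4
```

```text
t: 16.3
eef_pos: [0.4736, -0.0953, 0.243]
contact_force: [-0.0, 0.6, -0.8]
shift mm [-84.3  74.8  56.5] turn [0.1153 0.1651 1.5737] | t 16.3 pos [ 0.4736 -0.0953  0.243 ] F [-0.03  0.62 -0.78]
[ 0.56  0.45 -0.81  1.8   0.38  1.05 -0.43] err 0.0 0.0 z 0.2 min wrist
shift mm [-70.1  77.4 135.2] turn [0.1153 0.1651 1.5737] | t 16.3 pos [ 0.4736 -0.0953  0.243 ] F [-0.03  0.62 -0.78]
[ 0.51  0.55 -0.76  1.87  0.47  0.91 -0.5 ] err 0.0 0.0 z 0.12 min wrist
```

```bash
python3 -m jog '[{"x":-0.01,"y":0.01,"z":0.0,"ax":0.01,"ay":0.015,"az":0.143},{"x":-0.025,"y":0.022,"z":0.0,"ax":0.021,"ay":0.03,"az":0.286},{"x":-0.04,"y":0.035,"z":0.0,"ax":0.031,"ay":0.045,"az":0.429},{"x":-0.055,"y":0.05,"z":0.01,"ax":0.042,"ay":0.06,"az":0.572},{"x":-0.07,"y":0.062,"z":0.02,"ax":0.052,"ay":0.075,"az":0.715},{"x":-0.084,"y":0.075,"z":0.03,"ax":0.063,"ay":0.09,"az":0.858},{"x":-0.084,"y":0.075,"z":0.04,"ax":0.073,"ay":0.105,"az":1.0},{"x":-0.084,"y":0.075,"z":0.0565,"ax":0.084,"ay":0.12,"az":1.143},{"x":-0.084,"y":0.075,"z":0.0565,"ax":0.094,"ay":0.135,"az":1.286},{"x":-0.084,"y":0.075,"z":0.0565,"ax":0.105,"ay":0.15,"az":1.43},{"x":-0.084,"y":0.075,"z":0.0565,"ax":0.115,"ay":0.165,"az":1.574},{"x":-0.084,"y":0.075,"z":0.0565,"ax":0.115,"ay":0.165,"az":1.574}]' | sed -n '1,2p;4p'
python3 - <<'E'
from bl import *
rel(*down(B,yB,.12));rel(*down(B,yB,.038))
p=camera_params("wrist");im=read_camera("wrist");cv2.imwrite("pics/w5.png",im[...,::-1])
m=T0+F.apply([[.003,.235,.076],[.003,.125,.076],[-.043,.235,.076],[-.043,.125,.076]]);print(proj(p,m).round(0))
E
```

```text
t: 17.5
eef_pos: [0.5647, -0.0265, 0.1965]
contact_force: [0.5, 0.1, -0.5]
shift mm [ 2.2  4.1 76.4] turn [-0.005  -0.     -0.0047] | t 17.5 pos [ 0.5647 -0.0265  0.1965] F [ 0.5   0.06 -0.49]
shift mm [  2.2   4.5 158.4] turn [-0.005  -0.     -0.0047] | t 17.5 pos [ 0.5647 -0.0265  0.1965] F [ 0.5   0.06 -0.49]
[[352. 124.]
 [349. 249.]
 [295. 125.]
 [299. 249.]]
```

View pics/w5.png

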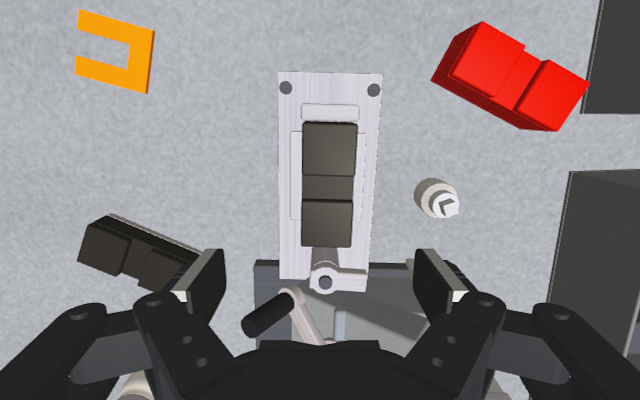

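The wrist view shows the block top at columns 303 to 356 and rows 122 to 247, about 4 mm to +x of my prediction. The keeper at (345,278) points clear and the lever is open at (270,312). I'll apply that correction and descend.

```bash
python3 -m jog '[{"x":0.0037,"y":0.0085,"z":0.03,"ax":-0.005,"ay":0.0,"az":-0.005},{"x":0.0037,"y":0.0085,"z":0.06,"ax":-0.005,"ay":0.0,"az":-0.005},{"x":0.0037,"y":0.0085,"z":0.09,"ax":-0.005,"ay":0.0,"az":-0.005},{"x":0.0037,"y":0.0085,"z":0.115,"ax":-0.005,"ay":0.0,"az":-0.005},{"x":0.0037,"y":0.0085,"z":0.135,"ax":-0.005,"ay":0.0,"az":-0.005},{"x":0.0037,"y":0.0085,"z":0.15,"ax":-0.005,"ay":0.0,"az":-0.005},{"x":0.0037,"y":0.0085,"z":0.158,"ax":-0.005,"ay":0.0,"az":-0.005},{"x":0.0037,"y":0.0085,"z":0.158,"ax":-0.005,"ay":0.0,"az":-0.005}]' 1 60 | sed -n '1,2p;4p'; python3 -m jog '[{"x":0.0,"y":0.0,"z":0.0,"ax":0.0,"ay":0.0,"az":0.0},{"x":0.0,"y":0.0,"z":0.0,"ax":0.0,"ay":0.0,"az":0.0},{"x":0.0,"y":0.0,"z":0.0,"ax":0.0,"ay":0.0,"az":0.0},{"x":0.0,"y":0.0,"z":0.0,"ax":0.0,"ay":0.0,"az":0.0},{"x":0.0,"y":0.0,"z":0.0,"ax":0.0,"ay":0.0,"az":0.0},{"x":0.0,"y":0.0,"z":0.0,"ax":0.0,"ay":0.0,"az":0.0}]' 0 60
```

```text
t: 18.35
eef_pos: [0.5725, -0.0227, 0.0386]
contact_force: [-0.0, 0.6, -0.1]
t: 18.95
eef_pos: [0.5731, -0.023, 0.0404]
tool_rot: [-0.0, 0.718, 0.696, 0.0]
contact_force: [-2.5, 0.6, 6.3]
gripper_width: 0.529
grasp_force: 62.7
```

Gripped at 45 mm with 63 N. Lifting straight up.

```bash
python3 -m jog '[{"x":0.0,"y":0.0,"z":-0.005,"ax":0.0,"ay":0.0,"az":0.0},{"x":0.0,"y":0.0,"z":-0.015,"ax":0.0,"ay":0.0,"az":0.0},{"x":0.0,"y":0.0,"z":-0.03,"ax":0.0,"ay":0.0,"az":0.0},{"x":0.0,"y":0.0,"z":-0.05,"ax":0.0,"ay":0.0,"az":0.0},{"x":0.0,"y":0.0,"z":-0.075,"ax":0.0,"ay":0.0,"az":0.0},{"x":0.0,"y":0.0,"z":-0.1,"ax":0.0,"ay":0.0,"az":0.0},{"x":0.0,"y":0.0,"z":-0.12,"ax":0.0,"ay":0.0,"az":0.0},{"x":0.0,"y":0.0,"z":-0.12,"ax":0.0,"ay":0.0,"az":0.0}]'
python3 - <<'E'
from bl import *
P,Rt=down(C,yC+180,.16);rel(P,Rt);rel(*down(C,yC+180,.0275))
E
```

```text
t: 19.75
eef_pos: [0.5752, -0.0226, 0.163]
tool_rot: [0.002, 0.718, 0.696, 0.003]
contact_force: [1.3, 0.1, -7.0]
gripper_width: 0.525
grasp_force: 63.1
shift mm [309.6 -34.4   3.3] turn [ 0.0062  0.0028 -1.3701] | t 19.75 pos [ 0.5752 -0.0226  0.163 ] F [ 1.34  0.07 -7.04]
shift mm [309.4 -35.2 135.8] turn [ 0.0062  0.0028 -1.3701] | t 19.75 pos [ 0.5752 -0.0226  0.163 ] F [ 1.34  0.07 -7.04]
```

```bash
python3 -m jog '[{"x":0.03,"y":0.0,"z":0.0,"ax":0.0,"ay":0.0,"az":0.0},{"x":0.07,"y":-0.01,"z":0.0,"ax":0.0,"ay":0.0,"az":0.0},{"x":0.11,"y":-0.02,"z":0.0,"ax":0.0,"ay":0.0,"az":0.0},{"x":0.13,"y":-0.03,"z":0.0,"ax":0.0,"ay":0.0,"az":0.0},{"x":0.14,"y":-0.034,"z":0.0,"ax":0.0,"ay":0.0,"az":0.0},{"x":0.14,"y":-0.034,"z":0.0,"ax":0.0,"ay":0.0,"az":0.0}]' | sed -n '2p;4p;6p'
python3 - <<'E'
from bl import *
p=camera_params("wrist");im=read_camera("wrist");cv2.imwrite("pics/w6.png",im[...,::-1])
m=C+R.from_euler('z',yC,degrees=True).apply([[a*.073,b*.038,.016] for a,b in((1,1),(1,-1),(-1,-1),(-1,1))]);print(proj(p,m).round(0))
np.save("m.npy",proj(p,m));import pickle;pickle.dump(p,open("w6.pkl","wb"))
E
```

```text
eef_pos: [0.5424, 0.1192, 0.1591]
contact_force: [-0.0, 0.4, -6.8]
grasp_force: 62.9
[[ 426.  -56.]
 [ 400.   50.]
 [ 225.   10.]
 [ 237. -102.]]
```

View pics/w6.png

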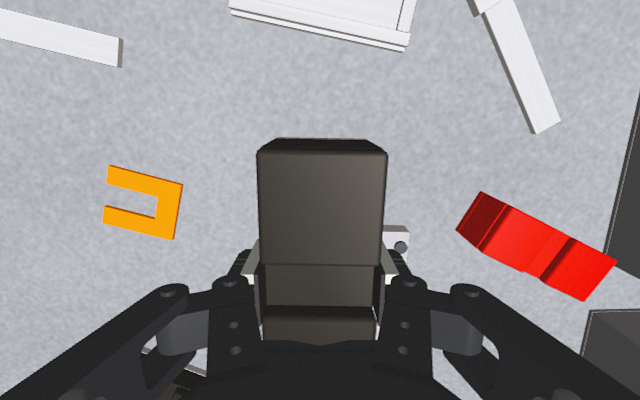

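The wrist view shows the held block and the cradle's near outer corners at about (229,11) and (406,49). That is 4 to 5 px right of the prediction, the same +4 mm x bias as the block, so I'll use the cradle centre (0.554, 0.289).

```bash
sed -i 's/^C=.*/C=np.array([.554,.289,0]);yC=-13.25/' bl.py; sed -i 's/;yC=-13.25;yC.*/;yC=-13.25/' bl.py
python3 - <<'E'
from bl import *
rel(*down(C,yC+180,.16));rel(*down(C,yC+180,.05))
chain(get_obs()["q"],[down(C,yC+180,.16),down(C,yC+180,.028)])
E
```

```text
shift mm [172.    5.6  -0.9] turn [-3.0000e-04 -1.0000e-03 -1.3696e+00] | t 20.4 pos [0.5432 0.1172 0.159 ] F [-0.95 -0.71 -7.33]
shift mm [172.    5.7 109.1] turn [-3.0000e-04 -1.0000e-03 -1.3696e+00] | t 20.4 pos [0.5432 0.1172 0.159 ] F [-0.95 -0.71 -7.33]
[ 0.14  0.71 -1.07  1.7   0.68  1.15  0.22] err 0.0 0.0 z 0.16 min wrist
[ 0.07  0.86 -0.94  1.77  0.84  0.97  0.11] err 0.0 0.0 z 0.028 min wrist
```

```bash
python3 -m jog '[{"x":0.015,"y":0.0,"z":0.0,"ax":0.0,"ay":0.0,"az":-0.13},{"x":0.035,"y":0.001,"z":0.0,"ax":0.0,"ay":0.0,"az":-0.26},{"x":0.055,"y":0.002,"z":0.0,"ax":0.0,"ay":0.0,"az":-0.39},{"x":0.08,"y":0.003,"z":0.0,"ax":0.0,"ay":0.0,"az":-0.52},{"x":0.105,"y":0.004,"z":0.0,"ax":0.0,"ay":0.0,"az":-0.65},{"x":0.13,"y":0.005,"z":0.0,"ax":0.0,"ay":0.0,"az":-0.78},{"x":0.15,"y":0.006,"z":0.0,"ax":0.0,"ay":0.0,"az":-0.91},{"x":0.165,"y":0.006,"z":0.0,"ax":0.0,"ay":0.0,"az":-1.04},{"x":0.172,"y":0.006,"z":0.0,"ax":0.0,"ay":0.0,"az":-1.17},{"x":0.172,"y":0.006,"z":0.0,"ax":0.0,"ay":0.0,"az":-1.3},{"x":0.172,"y":0.006,"z":0.0,"ax":0.0,"ay":-0.001,"az":-1.37},{"x":0.172,"y":0.006,"z":0.0,"ax":0.0,"ay":-0.001,"az":-1.37}]' | sed -n '2p;4p;6p'
python3 - <<'E'
from bl import *
print(get_obs()["q"].round(2))
rel(*down(C,yC+180,.05));rel(*down(C,yC+180,.0275))
E
```

```text
eef_pos: [0.5563, 0.2867, 0.1585]
contact_force: [1.3, 0.4, -7.8]
grasp_force: 63.0
[ 0.15  0.72 -1.07  1.69  0.68  1.15  0.22]
shift mm [  2.8   1.8 108.5] turn [-0.0011 -0.0002 -0.0038] | t 21.6 pos [0.5563 0.2867 0.1585] F [ 1.25  0.36 -7.78]
shift mm [  2.8   1.8 131. ] turn [-0.0011 -0.0002 -0.0038] | t 21.6 pos [0.5563 0.2867 0.1585] F [ 1.25  0.36 -7.78]
```

```bash
python3 -m jog '[{"x":0.0015,"y":0.001,"z":0.03,"ax":0.0,"ay":0.0,"az":-0.004},{"x":0.0028,"y":0.0018,"z":0.06,"ax":0.0,"ay":0.0,"az":-0.004},{"x":0.0028,"y":0.0018,"z":0.09,"ax":0.0,"ay":0.0,"az":-0.004},{"x":0.0028,"y":0.0018,"z":0.108,"ax":0.0,"ay":0.0,"az":-0.004},{"x":0.0028,"y":0.0018,"z":0.112,"ax":0.0,"ay":0.0,"az":-0.004},{"x":0.0028,"y":0.0018,"z":0.112,"ax":0.0,"ay":0.0,"az":-0.004},{"x":0.0028,"y":0.0018,"z":0.112,"ax":0.0,"ay":0.0,"az":-0.004}]' | sed -n '2p;4p;6p'
python3 - <<'E'
from bl import *
rel(*down(C,yC+180,.035));rel(*down(C,yC+180,.0275))
E
```

```text
eef_pos: [0.5535, 0.2928, 0.0493]
contact_force: [0.2, -0.2, -7.8]
grasp_force: 62.9
shift mm [-1.3 -3.6 14.3] turn [0.0028 0.0018 0.0029] | t 22.3 pos [0.5535 0.2928 0.0493] F [ 0.23 -0.2  -7.78]
shift mm [-1.3 -3.6 21.8] turn [0.0028 0.0018 0.0029] | t 22.3 pos [0.5535 0.2928 0.0493] F [ 0.23 -0.2  -7.78]
```

```bash
python3 -m jog '[{"x":0.0,"y":0.0,"z":0.0,"ax":0.0,"ay":0.0,"az":0.0},{"x":0.0,"y":0.0,"z":0.0,"ax":0.0,"ay":0.0,"az":0.0}]' | sed -n '2p;4p;6p'
python3 - <<'E'
from bl import *
rel(*down(C,yC+180,.035));rel(*down(C,yC+180,.0275))
E
```

```text
eef_pos: [0.5531, 0.2925, 0.0489]
contact_force: [-0.1, 0.5, -7.4]
grasp_force: 62.9
shift mm [-1.7 -3.2 13.9] turn [0.002  0.0017 0.0034] | t 22.5 pos [0.5531 0.2925 0.0489] F [-0.1   0.45 -7.37]
shift mm [-1.6 -3.2 21.4] turn [0.002  0.0017 0.0034] | t 22.5 pos [0.5531 0.2925 0.0489] F [-0.1   0.45 -7.37]
```

```bash
python3 -m jog '[{"x":-0.0016,"y":-0.0032,"z":0.0,"ax":0.002,"ay":0.0017,"az":0.0034},{"x":-0.0016,"y":-0.0032,"z":0.004,"ax":0.002,"ay":0.0017,"az":0.0034},{"x":-0.0016,"y":-0.0032,"z":0.009,"ax":0.002,"ay":0.0017,"az":0.0034},{"x":-0.0016,"y":-0.0032,"z":0.014,"ax":0.002,"ay":0.0017,"az":0.0034},{"x":-0.0016,"y":-0.0032,"z":0.0165,"ax":0.002,"ay":0.0017,"az":0.0034},{"x":-0.0016,"y":-0.0032,"z":0.0185,"ax":0.002,"ay":0.0017,"az":0.0034},{"x":-0.0016,"y":-0.0032,"z":0.0185,"ax":0.002,"ay":0.0017,"az":0.0034},{"x":-0.0016,"y":-0.0032,"z":0.0185,"ax":0.002,"ay":0.0017,"az":0.0034}]' | sed -n '2p;4p;6p'
python3 - <<'E'
from bl import *
rel(*down(C,yC+180,.0275))
E
```

```text
eef_pos: [0.5533, 0.2887, 0.0293]
contact_force: [-0.3, 0.6, -6.2]
grasp_force: 63.1
shift mm [-0.6  0.4  1.8] turn [-0.001  -0.0015  0.0004] | t 23.3 pos [0.5533 0.2887 0.0293] F [-0.32  0.57 -6.23]
```

The block is between the rails and nearly down. Next come small steps until it touches.

```bash
for i in 1 2 3; do python3 -m jog '[{"x":0.0,"y":0.0,"z":0.0005,"ax":0.0,"ay":0.0,"az":0.0},{"x":0.0,"y":0.0,"z":0.001,"ax":0.0,"ay":0.0,"az":0.0},{"x":0.0,"y":0.0,"z":0.001,"ax":0.0,"ay":0.0,"az":0.0}]' | sed -n '2p;4p'; done
```

```text
eef_pos: [0.5534, 0.2887, 0.0285]
contact_force: [-1.0, -0.4, -5.4]
eef_pos: [0.5535, 0.2887, 0.0284]
contact_force: [-2.5, -4.0, 5.6]
eef_pos: [0.5535, 0.2887, 0.0284]
contact_force: [-6.6, -6.1, 13.8]
```

Seated at TCP z 0.0284, matching the floor height. I'll ease off, release slowly and rise.

```bash
python3 -m jog '[{"x":0.0,"y":0.0,"z":-0.0015,"ax":0.0,"ay":0.0,"az":0.0},{"x":0.0,"y":0.0,"z":-0.0015,"ax":0.0,"ay":0.0,"az":0.0}]' | sed -n '2p;4p'; python3 -m jog '[{"x":0.0,"y":0.0,"z":0.0,"ax":0.0,"ay":0.0,"az":0.0},{"x":0.0,"y":0.0,"z":0.0,"ax":0.0,"ay":0.0,"az":0.0},{"x":0.0,"y":0.0,"z":0.0,"ax":0.0,"ay":0.0,"az":0.0},{"x":0.0,"y":0.0,"z":0.0,"ax":0.0,"ay":0.0,"az":0.0},{"x":0.0,"y":0.0,"z":0.0,"ax":0.0,"ay":0.0,"az":0.0}]' 1 | sed -n '2p;4,6p'; python3 -m jog '[{"x":0.0,"y":0.0,"z":-0.02,"ax":0.0,"ay":0.0,"az":0.0},{"x":0.0,"y":0.0,"z":-0.05,"ax":0.0,"ay":0.0,"az":0.0},{"x":0.0,"y":0.0,"z":-0.08,"ax":0.0,"ay":0.0,"az":0.0},{"x":0.0,"y":0.0,"z":-0.12,"ax":0.0,"ay":0.0,"az":0.0},{"x":-0.03,"y":-0.03,"z":-0.16,"ax":0.0,"ay":0.0,"az":0.0},{"x":-0.07,"y":-0.07,"z":-0.18,"ax":0.0,"ay":0.0,"az":0.0},{"x":-0.1,"y":-0.12,"z":-0.18,"ax":0.0,"ay":0.0,"az":0.0},{"x":-0.1,"y":-0.16,"z":-0.18,"ax":0.0,"ay":0.0,"az":0.0},{"x":-0.1,"y":-0.16,"z":-0.18,"ax":0.0,"ay":0.0,"az":0.0}]' | sed -n '1,2p;4p';  python3 - <<'E'
from h import *
t=read_camera('top')[125:320,150:430,::-1];s=read_camera('scene')[170:310,215:475,::-1]
a=cv2.resize(t,(430,300),interpolation=cv2.INTER_CUBIC);b=cv2.resize(s,(557,300),interpolation=cv2.INTER_CUBIC)
z=np.zeros((600,800,3),np.uint8);z[:300,:430]=a;z[300:,:557]=b;cv2.imwrite('pics/f.png',z)
E
```

```text
eef_pos: [0.5535, 0.2887, 0.0284]
contact_force: [-1.7, -2.0, 4.0]
eef_pos: [0.5534, 0.2887, 0.0278]
contact_force: [0.5, -0.4, -0.3]
gripper_width: 0.999
grasp_force: 0.0
t: 25.8
eef_pos: [0.6159, 0.1027, 0.2086]
contact_force: [0.3, -0.6, -0.4]
```

View pics/f.png

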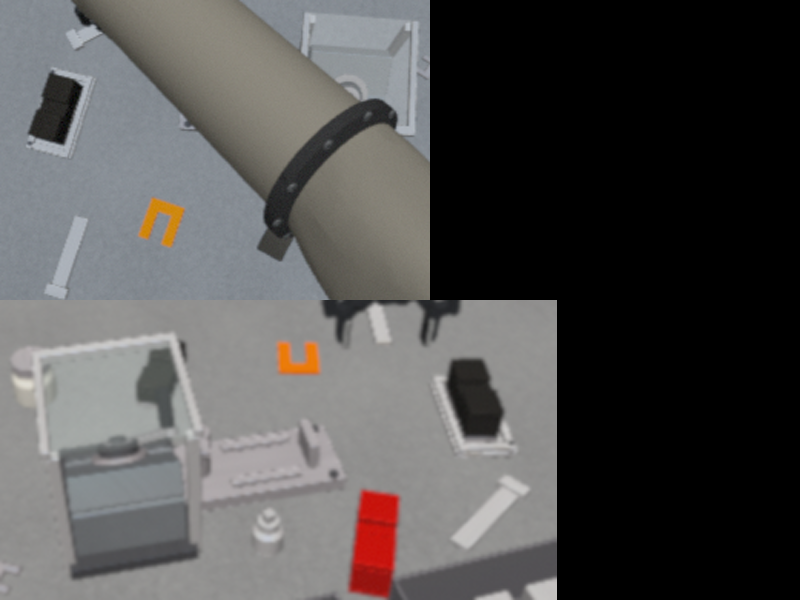

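The final view shows the block seated flat inside the cradle's rails (scene crop (475,400), top crop (57,107)), the nest empty, the adapter, shim and keys still in place, and the robot clear of everything. Handing in.

```bash
python3 -c "
from station import *
print(hand_in())"
```

```text
the job is handed in; nothing more can be done
None
```

I handed the job in at about 26 s: the lock opened toward negative lock (pin to +y) after I backed off at about 8 N on the blocked side, the lever was left at its open end stop, and the brake block sits flat between the cradle rails.

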